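# Refill the coffee capsule rail

## Robot

A 6-joint arm with a two-finger parallel gripper is mounted at the origin on the work surface. World frame = base frame: x ahead of the robot, y to its left, z up, the work surface at z = 0. Lengths are in m, angles in rad, forces in N, time in s.
With the tool pointing down it reaches from about 0.3 to 0.875 m from the base axis. Payload 6.4 kg.
Tool frame: the origin (TCP) lies between the finger pads; the fingertips stand manip.tip_reach ahead of it and the grasp point (between the pads) lies 3 mm ahead of it (manip.tip_reach is the distance from the TCP to the fingertips, in m); z points along the fingers, y is the line along which they close (so a half turn about z gives the same grasp; the last joint's range is limited). The gripper opens to 85 mm and grips with 20 to 120 N. Pads are 22 mm wide; open, the fingers measure 114 mm over their backs; the gripper's body (76 mm by 85 mm) begins 54 mm behind the grasp point. The pads swing forward as they close: fully open they stand 13 mm farther back than shut.
Start: joints at [1.079, 0.181, 1.607, -0, 1.354, -0.206], TCP at [0.162, 0.552, 0.253] pointing down, gripper open.
Joint ranges: [-2.99, 2.99], [-0.89, 2.07], [0.3, 2.58], [-1.14, 4.28], [0, 2.63], [-3.12, 3.12]. Speed limits (rad/s): [2.57, 2.57, 3.01, 3.14, 3.14, 3.14].

## Interface

Orientations are given as a unit quaternion [x, y, z, w].
In Python, from station import manip gives the robot as it stands.
- The arm moves only by the tool drive_tool, never from a script. Its argument "increments" is a list of rows, each an object of numbers: "rx", "ry", "rz": the turn, a rotation vector about the tool's x, y, z in rad; "x", "y", "z": the shift along the tool's x, y, z in mm; "jaw": the opening, from 0 (shut) to 1 (fully open). In form: [{"rx": .., "ry": .., "rz": .., "x": .., "y": .., "z": .., "jaw": ..}, ...]. A call has 1 to 5 rows; each row is the pose to reach, as a shift and turn from the pose commanded when the call began, along the tool's axes at that moment; what a row does not reach only later rows make up. A row lasts 1/12 s, in which the tool goes at most 41.7 mm and 7.16 degrees, less where a joint would pass 70% of its speed; a pose out of reach is approached as far as the arm can. A call with a gripper value outside its range is refused whole. The fingers move at their own pace and stop on an object; "force" is the grip in N (left out, the last holds). Time passes only in rows, so rows that repeat a pose let the fingers close. It gives the time, the measured TCP pose, the force, the opening and the grip force at its end, in the units of the state.
- manip.read_state(): the state, without advancing time (a new reading comes with each control period).
- manip.snapshot(name): name is "scene" or "top" or "wrist"; returns a dict with "image" (400x640x3 uint8, red, green, blue), "depth" (400x640 float32, m along the optical axis (not along the pixel's ray), 0 where there is no reading), "fx", "fy", "cx", "cy" (pixels), "k1" (the pictures are not rectified: a ray, as slopes to the right and down, at radius r is drawn at 1 + k1 r^2 times it, then the intrinsics apply), "T" (4x4, takes a point from camera to world coordinates). Camera axes: x right, y up, looking along -z (the intrinsics and any distortion apply to the point x, -y, -z); pixel columns grow to the right and rows downward; lengths in m; the calibration is good to about 2 mm. A picture is of the moment at which its call begins.
- manip.finish_job(): hands the job in; it is judged then, once.
The state is a dict: "time_s": time; "joint_positions": joint angles; "joint_vel": joint speeds; "tau": joint torques, N m; "position": TCP position; "orientation": TCP orientation; "force": force on the tool from outside, world axes, zero at the start; "moment": the same for the moment, N m; "width": finger opening in m; "finger_force": force on a finger pad.
Only numpy, scipy, OpenCV 4.12 (cv2) and the standard library are available. Lean on these libraries where they do the work, as an engineer would, in place of code of your own. Each camera call takes 0.05 s, during which the arm holds its last target. There are 200 camera calls.

## Task

Push the three loose blue coffee capsules, one after another, with your fingertips across the counter through the mouth of the empty capsule rail, until all three stand in it as one closed-up row against the back stop. Keep them standing on their lids, push gently so that none is dented, never pick one up, and leave the copper capsules, the ramekins and the scoop where they are.

Things in the scene. Friction and masses are not known exactly. Their poses are not given: they have to be found in the camera images.
- capsule_a: loose blue aluminium coffee capsule standing on its lid: lid flange 45 mm across, 3 mm thick, at the bottom; above it a cone 33 mm across at its foot, 27 mm at 26 mm height, top 23 mm across at 30 mm. About 13 g. Origin: centre of the underside, z up; yaw means nothing. One of three alike, loose on the counter before the mouths.
- capsule_b: loose blue aluminium coffee capsule standing on its lid: lid flange 45 mm across, 3 mm thick, at the bottom; above it a cone 33 mm across at its foot, 27 mm at 26 mm height, top 23 mm across at 30 mm. About 13 g. Origin: centre of the underside, z up; yaw means nothing. One of three alike, loose on the counter before the mouths.
- capsule_c: loose blue aluminium coffee capsule standing on its lid: lid flange 45 mm across, 3 mm thick, at the bottom; above it a cone 33 mm across at its foot, 27 mm at 26 mm height, top 23 mm across at 30 mm. About 13 g. Origin: centre of the underside, z up; yaw means nothing. One of three alike, loose on the counter before the mouths.
- empty_rail: the empty one (left or right varies) of two equal sheet-steel capsule rails side by side, 72 mm apart middle to middle, fixed to the counter. Origin on the counter, mid lane, at the inner face of the back stop (12 mm high); x along the lane from mouth to stop (capsules enter along +x), z up. No floor: capsules slide on the counter. Holds exactly three capsules.
- empty_rail_mouth (a point): mid lane on the counter, 150 mm before the stop: here the straight lane begins, 49 mm clear between walls 2 mm thick and 7.5 mm high. Their tops fold inward as lips (underside 5.5 mm up) leaving a 39 mm slit: lids slide under the lips, cones stick out, nothing goes in from above. Before it the walls flare out over 15 mm, without lips, to 66 mm clear.
- full_rail: the other rail, same shape, sizes and frame as the empty one, already full with three copper-coloured capsules
- dark_a: copper-coloured aluminium coffee capsule standing on its lid: lid flange 45 mm across, 3 mm thick, at the bottom; above it a cone 33 mm across at its foot, 27 mm at 26 mm height, top 23 mm across at 30 mm. About 13 g. Origin: centre of the underside, z up; yaw means nothing. It stands in the full rail; leave it there.
- dark_b: copper-coloured aluminium coffee capsule standing on its lid: lid flange 45 mm across, 3 mm thick, at the bottom; above it a cone 33 mm across at its foot, 27 mm at 26 mm height, top 23 mm across at 30 mm. About 13 g. Origin: centre of the underside, z up; yaw means nothing. It stands in the full rail; leave it there.
- dark_c: copper-coloured aluminium coffee capsule standing on its lid: lid flange 45 mm across, 3 mm thick, at the bottom; above it a cone 33 mm across at its foot, 27 mm at 26 mm height, top 23 mm across at 30 mm. About 13 g. Origin: centre of the underside, z up; yaw means nothing. It stands in the full rail; leave it there.
- rack_bar: steel bar 16 x 146 mm, 14 mm high, that lies behind both back stops, fixed; origin on the counter between the two lanes in line with the back stops' inner faces, x away from the mouths
- ramekin_a: white fluted ceramic ramekin, 86 mm across at the rim, 72 mm at the foot, 48 mm high, open at the top, 190 g, loose beside the work; origin: centre of its underside
- ramekin_b: white fluted ceramic ramekin, 86 mm across at the rim, 72 mm at the foot, 48 mm high, open at the top, 190 g, loose beside the work; origin: centre of its underside
- scoop: red plastic kitchen scoop lying on its bottom, 60 g, loose: bowl open at its front, 85 mm long (from 8 mm behind to 78 mm ahead of the origin along its x), 62 mm wide, 40 mm high at the back, handle 20 mm wide reaching 118 mm behind the origin along -x, its top 38 mm high; origin on the counter
Things that resemble listed ones, but are neither listed nor needed, are in the scene too. Leave any turquoise look-alike of the capsule_c alone.

How it is judged:
By the outcome, as a careful person would: the job done as asked, in the order asked, and still so for the second after the job is handed in, with the robot touching nothing.
It also fails if it takes over 64 s, if anything falls off the work surface, if the arm or the gripper's body presses on something with over 40 N, if the wrist force passes 120 N, or if a joint passes its speed limit or range.

## Working session

There is one attempt and no reset: what is moved stays moved. The work goes in short steps, Python scripts to look and compute and a tool call to move; the robot and the scene stay as the last step left them, time stands still between calls to the robot, and variables do not carry over. Pictures are saved under pics/ and viewed, at most 10 in all, crops included, and the job is handed in when it is done.

Besides the shell and the picture viewer there is one more tool, called after ">>>" as a command line: name --argument value ..., lists and objects as JSON in quotes. drive_tool: Moves the arm, as the interface text tells. Its arguments: {"type":"object","properties":{"increments":{"type":"array"},"force":{"type":"number"}},"required":["increments"]}

```bash
mkdir -p pics; cat > h.py <<'E'
import numpy as np, cv2
from station import manip
def snap(n):
    s=manip.snapshot(n); s={k:(np.array(v) if k in("image","depth","T") else v) for k,v in s.items()}; return s
def ray(s,u,v):
    x=(u-s["cx"])/s["fx"]; y=(v-s["cy"])/s["fy"]; rd=np.hypot(x,y); r=rd
    for _ in range(20): r=rd/(1+s["k1"]*r*r)
    k=r/rd if rd>0 else 1
    return s["T"][:3,:3]@np.array([x*k,-y*k,-1.0]), s["T"][:3,3]
def onplane(s,u,v,z):
    d,o=ray(s,u,v); return o+d*(z-o[2])/d[2]
def proj(s,p):
    q=s["T"][:3,:3].T@(np.array(p)-s["T"][:3,3]); x=q[0]/-q[2]; y=-q[1]/-q[2]; f=1+s["k1"]*(x*x+y*y)
    return s["cx"]+s["fx"]*x*f, s["cy"]+s["fy"]*y*f
def save(name,im): cv2.imwrite("pics/"+name+".png",cv2.cvtColor(im,cv2.COLOR_RGB2BGR))
def tool(dx,dy,dz):
    from scipy.spatial.transform import Rotation as R
    st=manip.read_state(); return R.from_quat(st["orientation"]).inv().apply([dx,dy,dz])*1000
E
python3 - <<'E'
from h import *
for n in("top","scene"):
    s=snap(n); save(n+"0",s["image"]); print(n,s["T"].round(3).tolist(),s["fx"],s["cx"],s["cy"],s["k1"])
print(manip.read_state(),manip.tip_reach)
E
```

```text
top [[0.001, 0.996, -0.088, 0.502], [-1.0, 0.002, 0.013, -0.103], [0.013, 0.088, 0.996, 0.837], [0.0, 0.0, 0.0, 1.0]] 375.33533543191146 307.6645871278255 195.0195914248517 -0.034112078439272595
scene [[-0.676, -0.627, 0.387, 0.925], [0.737, -0.573, 0.358, 0.236], [-0.003, 0.528, 0.85, 0.835], [0.0, 0.0, 0.0, 1.0]] 363.4674946191902 318.98392704931183 202.54972695318037 0.017188633690466106
{'time_s': 0.1, 'joint_positions': array([ 1.07872174e+00,  1.81496753e-01,  1.60787464e+00,  3.29328152e-05,
        1.35375590e+00, -2.06285321e-01]), 'joint_vel': array([ 0.00071544, -0.00342245, -0.00262579,  0.0014899 ,  0.00243356,
        0.00086001]), 'tau': array([ 5.19974692e-04, -4.45882487e+01, -3.52236485e+01, -3.32985128e-04,
        4.23056219e-03, -2.43068337e-05]), 'position': array([0.16185768, 0.55129773, 0.25247345]), 'orientation': array([ 1.42412317e-01,  9.89807124e-01, -7.15515307e-04, -2.77628619e-04]), 'force': array([ 0.98219194, -0.73707171,  0.65316682]), 'moment': array([-0.008768  , -0.01628051,  0.00012269]), 'finger_force': 0.0, 'width': 0.08521882178587448} 0.022
```

View pics/top0.png

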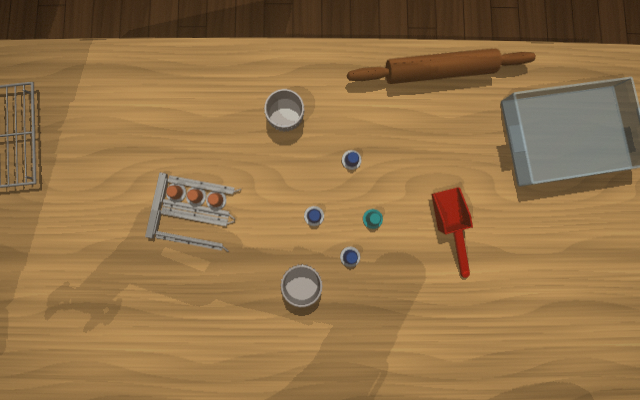

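View pics/scene0.png

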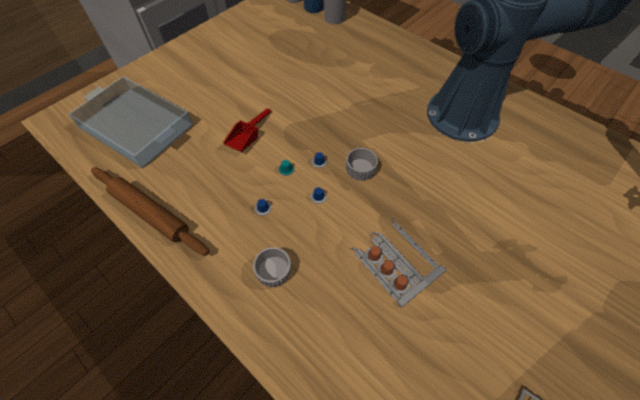

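The top view shows the empty rail as the near lane, with its stop at about (155,225) and its mouth at about (225,240). The copper capsules at (175,192), (195,196) and (215,200) fill the other lane.

Candidates for the capsules:
- Blue at (352,159), (314,215) and (350,256). I choose these three.
- Turquoise look-alike at (373,218), to be left alone.

The ramekins are at (284,108) and (302,287).

```bash
python3 - <<'E'
from h import *
s=snap("top"); im=s["image"]; save("crop1",cv2.resize(im[140:300,130:400],None,fx=2.9,fy=2.9,interpolation=cv2.INTER_CUBIC))
hsv=cv2.cvtColor(im,cv2.COLOR_RGB2HSV)
def blobs(s,im,lo,hi,z,name):
    m=cv2.inRange(cv2.cvtColor(im,cv2.COLOR_RGB2HSV),lo,hi)
    n,l,st,c=cv2.connectedComponentsWithStats(m)
    for i in range(1,n):
        if 60<st[i,4]<4000:
            print(name,c[i].round(1),st[i,4],onplane(s,*c[i],z)[:2].round(4))
for n in("top","scene"):
    if n!="top": s=snap(n); im=s["image"]
    blobs(s,im,(108,130,50),(130,255,255),.018,n+" blue")
    blobs(s,im,(80,130,50),(98,255,255),.018,n+" turq")
    blobs(s,im,(3,120,90),(12,190,255),.018,n+" copper")
E
```

```text
top blue [351.5 257.3] 71 [ 0.4396 -0.2091]
top turq [373.3 217.2] 161 [ 0.5264 -0.2577]
top copper [172.8 190.5] 119 [0.5843 0.1815]
top copper [193.3 194.5] 118 [0.5755 0.1362]
top copper [214.1 198.4] 120 [0.5671 0.0903]
scene turq [285.8 167.8] 137 [ 0.5306 -0.2557]
scene copper [242.2 124.8] 82 [ 0.5048 -0.4704]
scene copper [117.5 189.1] 220 [ 0.8879 -0.5393]
scene copper [147.2 211.9] 186 [ 0.8747 -0.4192]
scene copper [166.8 226.8] 106 [ 0.8664 -0.3449]
scene copper [190.3 242.1] 93 [ 0.8524 -0.2663]
scene copper [374.2 252.1] 107 [0.5668 0.0866]
scene copper [387.2 266.3] 111 [0.5747 0.132 ]
scene copper [400.7 281.6] 123 [0.584  0.1777]
```

View pics/crop1.png

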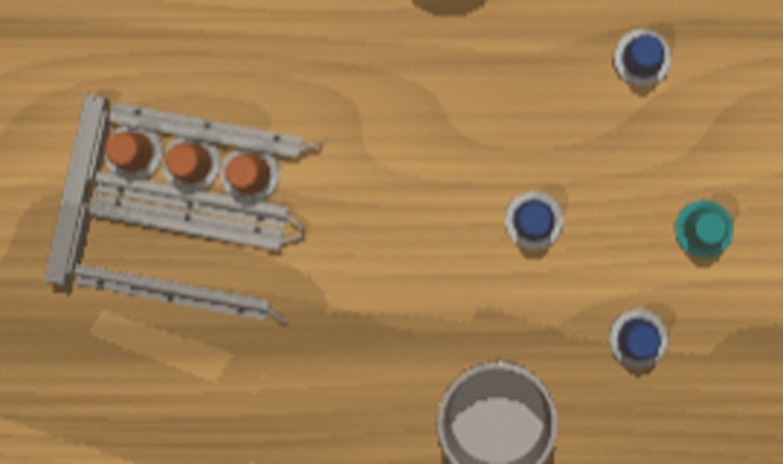

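```bash
python3 - <<'E'
from h import *
s=snap("top"); im=s["image"]; hsv=cv2.cvtColor(im,cv2.COLOR_RGB2HSV)
P=lambda x,y,z:onplane(s,130+(x+.5)/2.9-.5,140+(y+.5)/2.9-.5,z)[:2]
for n,p in dict(A=(642,57),B=(534,221),C=(638,341),turq=(704,231),kA=(133,154),kB=(190,162),kC=(248,175)).items(): print(n,P(*p,.002).round(4))
for n,p in dict(near0=(78,275),near1=(268,308),mid0=(95,208),mid1=(282,243),mid0u=(99,181),mid1u=(288,213),far0=(110,112),far1=(302,148)).items(): print(n,P(*p,.0075).round(4))
print("ramB rim",P(497,420,.048).round(4))
# capsule by saturation/blue
m=cv2.inRange(hsv,(105,70,30),(135,255,255)); n,l,st,c=cv2.connectedComponentsWithStats(m)
for i in range(1,n):
    if st[i,4]>40: print(c[i],st[i,4],onplane(s,*c[i],.018)[:2].round(4))
s=snap("scene");m=cv2.inRange(cv2.cvtColor(s["image"],cv2.COLOR_RGB2HSV),(105,100,30),(135,255,255)); n,l,st,c=cv2.connectedComponentsWithStats(m)
for i in range(1,n):
    if st[i,4]>40 and c[i][1]>120: print("scene",c[i],st[i,4],onplane(s,*c[i],.018)[:2].round(4))
E
```

```text
A [ 0.6573 -0.2123]
B [ 0.5297 -0.1281]
C [ 0.4385 -0.2072]
turq [ 0.5221 -0.2588]
kA [0.5808 0.1808]
kB [0.5747 0.1366]
kC [0.5647 0.0917]
near0 [0.488 0.218]
near1 [0.4636 0.0731]
mid0 [0.5389 0.2067]
mid1 [0.5126 0.0634]
mid0u [0.5595 0.2043]
mid1u [0.5354 0.0593]
far0 [0.6126 0.1977]
far1 [0.5851 0.0495]
ramB rim [ 0.3862 -0.1002]
[352.6344086  157.24731183] 93 [ 0.659  -0.2138]
[314.02857143 214.8952381 ] 105 [ 0.5313 -0.1281]
[351.1025641  256.85470085] 117 [ 0.4406 -0.2083]
scene [319.02197802 158.42857143] 91 [ 0.443  -0.2092]
scene [318.20618557 193.65979381] 97 [ 0.5333 -0.1294]
scene [262.13265306 205.40816327] 98 [ 0.6601 -0.2135]
```

>>> drive_tool --increments '[{"x": -26, "y": -26, "z": 6, "rz": 0.12, "jaw": 0.21}, {"x": -52, "y": -53, "z": 12, "rz": 0.24, "jaw": 0.21}, {"x": -78, "y": -80, "z": 18, "rz": 0.36, "jaw": 0.21}, {"x": -104, "y": -107, "z": 24, "rz": 0.48, "jaw": 0.21}, {"x": -130, "y": -133, "z": 30, "rz": 0.6, "jaw": 0.21}]'

```text
schema error: expected keys rx, ry, rz, x, y, z, jaw
```

```bash
cat >> h.py <<'E'
def go(*targets):
    """targets (x,y,z TCP m, yaw deg of tool x) -> increments in the current tool axes; tool kept plumb"""
    from scipy.spatial.transform import Rotation as R
    st=manip.read_state(); q=R.from_quat(st["orientation"]); p=np.array(st["position"]); X=q.as_matrix()[:,0]
    print("t %.2f pos %s yaw %.1f w %.4f tr %.4f"%(st["time_s"],p.round(4),np.degrees(np.arctan2(X[1],X[0])),st["width"],manip.tip_reach),"F",np.round(st["force"],1))
    for x,y,z,a in targets:
        a=np.radians(a); g=R.from_matrix(np.array([[np.cos(a),np.sin(a),0],[np.sin(a),-np.cos(a),0],[0,0,-1]]))
        print((q.inv().apply(np.array([x,y,z])-p)*1000).round(1),(q.inv()*g).as_rotvec().round(3))
E
python3 -c "
from h import *
go((.5485,-.174,.12,111))"
```

```text
t 0.30 pos [0.162  0.5515 0.253 ] yaw 163.6 w 0.0854 tr 0.0220 F [-0.4  0.3  0. ]
[-575.4 -587.1  133.3] [-0.001  0.     0.918]
```

All keys are needed in every row.

>>> drive_tool --increments '[{"rx": 0, "ry": 0, "x": -26, "y": -26, "z": 6, "rz": 0.12, "jaw": 0.21}, {"rx": 0, "ry": 0, "x": -52, "y": -53, "z": 12, "rz": 0.24, "jaw": 0.21}, {"rx": 0, "ry": 0, "x": -78, "y": -80, "z": 18, "rz": 0.36, "jaw": 0.21}, {"rx": 0, "ry": 0, "x": -104, "y": -107, "z": 24, "rz": 0.48, "jaw": 0.21}, {"rx": 0, "ry": 0, "x": -130, "y": -133, "z": 30, "rz": 0.6, "jaw": 0.21}]'

```text
time_s: 0.72
position: [0.2495, 0.3859, 0.223]
orientation: [0.431, 0.902, 0.0, 0.0]
force: [0.1, 0.1, 0.1]
width: 0.0255
finger_force: 0.0
```

```bash
python3 -c "
from h import *
go((.5485,-.174,.12,111))"
```

```text
t 0.72 pos [0.2495 0.3859 0.223 ] yaw 129.0 w 0.0255 tr 0.0220 F [0.1 0.1 0.1]
[-623.4 -119.5  103. ] [0.    0.    0.313]
```

>>> drive_tool --increments '[{"rx": 0, "ry": 0, "x": -39, "y": -7.5, "z": 6, "rz": 0, "jaw": 0.21}, {"rx": 0, "ry": 0, "x": -78, "y": -15, "z": 12, "rz": 0, "jaw": 0.21}, {"rx": 0, "ry": 0, "x": -117, "y": -22, "z": 18, "rz": 0, "jaw": 0.21}, {"rx": 0, "ry": 0, "x": -156, "y": -30, "z": 24, "rz": 0, "jaw": 0.21}, {"rx": 0, "ry": 0, "x": -195, "y": -37, "z": 30, "rz": 0, "jaw": 0.21}]'

```text
time_s: 1.13
position: [0.3445, 0.2113, 0.1933]
orientation: [0.428, 0.904, 0.0, 0.0]
force: [1.6, 0.2, -0.6]
width: 0.0177
finger_force: 0.0
```

>>> drive_tool --increments '[{"rx": 0, "ry": 0, "x": -39, "y": -7.5, "z": 6, "rz": 0, "jaw": 0.21}, {"rx": 0, "ry": 0, "x": -78, "y": -15, "z": 12, "rz": 0, "jaw": 0.21}, {"rx": 0, "ry": 0, "x": -117, "y": -22, "z": 18, "rz": 0, "jaw": 0.21}, {"rx": 0, "ry": 0, "x": -156, "y": -30, "z": 24, "rz": 0, "jaw": 0.21}, {"rx": 0, "ry": 0, "x": -195, "y": -37, "z": 30, "rz": 0, "jaw": 0.21}]'

```text
time_s: 1.55
position: [0.4394, 0.0365, 0.1633]
orientation: [0.429, 0.903, 0.0, 0.0]
force: [0.1, 1.1, 0.1]
width: 0.018
finger_force: 0.0
```

>>> drive_tool --increments '[{"rx": 0, "ry": 0, "x": -39, "y": -7.5, "z": 5, "rz": 0.1, "jaw": 0.21}, {"rx": 0, "ry": 0, "x": -78, "y": -15, "z": 10, "rz": 0.2, "jaw": 0.21}, {"rx": 0, "ry": 0, "x": -117, "y": -22, "z": 16, "rz": 0.31, "jaw": 0.21}, {"rx": 0, "ry": 0, "x": -156, "y": -30, "z": 22, "rz": 0.31, "jaw": 0.21}, {"rx": 0, "ry": 0, "x": -195, "y": -38, "z": 28, "rz": 0.31, "jaw": 0.21}]'

```text
time_s: 1.97
position: [0.5333, -0.1385, 0.1349]
orientation: [0.563, 0.826, 0.0, 0.0]
force: [1.0, 0.2, 0.4]
width: 0.0176
finger_force: 0.0
```

```bash
python3 -c "
from h import *
go((.5485,-.174,.12,111),(.5485,-.174,.036,111))
s=snap('wrist'); save('w1',s['image']); print(s['T'].round(3))"
```

```text
t 1.97 pos [ 0.5333 -0.1385  0.1349] yaw 111.4 w 0.0176 tr 0.0220 F [1.  0.2 0.4]
[-38.6   1.1  14.9] [0.    0.    0.008]
[-38.6   1.1  98.9] [0.    0.    0.008]
[[ 0.931 -0.347 -0.113  0.504]
 [ 0.365  0.885  0.29  -0.063]
 [-0.    -0.312  0.95   0.255]
 [ 0.     0.     0.     1.   ]]
```

View pics/w1.png

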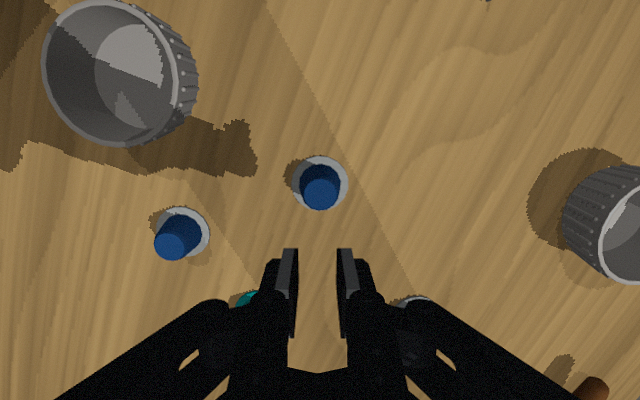

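The wrist view shows blue capsule B at (322,183) straight ahead of the fingertips at (293,255) and (343,255). Blue capsule C is at (183,235), and a bit of turquoise shows at (250,300).

```bash
cat >> h.py <<'E'
def blues(s,z=.018):
    m=cv2.inRange(cv2.cvtColor(s["image"],cv2.COLOR_RGB2HSV),(100,110,30),(135,255,255)); n,l,st,c=cv2.connectedComponentsWithStats(m)
    for i in range(1,n):
        if st[i,4]>60:
            x,y,w,h=st[i,:4]; mm=(l==i); ys,xs=np.nonzero(mm); d=s["depth"][ys,xs]; P=[]
            for a,b,c0 in zip(xs,ys,d):
                if c0>0: r,o=ray(s,a,b); P.append(o+r*c0)
            P=np.array(P); t=P[P[:,2]>P[:,2].max()-.005]
            print("blue px",c[i].round(0),st[i,4],"plane",onplane(s,*c[i],z)[:2].round(4),"top",((t.max(0)+t.min(0))/2).round(4))
E
python3 - <<'E'
from h import *
s=snap("wrist"); blues(s)
for u,v in((293,252),(344,252),(293,260)):
    d=s["depth"][v,u]; r,o=ray(s,u,v); print((o+r*d).round(4))
E
```

```text
blue px [319. 177.] 1486 plane [ 0.5306 -0.1258] top [ 0.5309 -0.1276  0.029 ]
blue px [175. 229.] 1600 plane [ 0.4424 -0.2044] top [ 0.4418 -0.2058  0.0292]
blue px [411. 300.] 81 plane [ 0.6406 -0.1962] top [ 0.564  -0.1223  0.1561]
[ 0.5219 -0.1367  0.1212]
[ 0.5434 -0.1294  0.1192]
[ 0.5225 -0.137   0.1275]
```

>>> drive_tool --increments '[{"rx": 0, "ry": 0, "x": -20, "y": 0, "z": 0, "rz": 0, "jaw": 0.21}, {"rx": 0, "ry": 0, "x": -41, "y": 1, "z": 5, "rz": 0, "jaw": 0.21}, {"rx": 0, "ry": 0, "x": -43, "y": 1, "z": 30, "rz": 0, "jaw": 0.21}, {"rx": 0, "ry": 0, "x": -43, "y": 1, "z": 60, "rz": 0, "jaw": 0.21}, {"rx": 0, "ry": 0, "x": -43, "y": 1, "z": 80, "rz": 0, "jaw": 0.21}]'

```text
time_s: 2.48
position: [0.5486, -0.1758, 0.0534]
orientation: [0.563, 0.826, -0.0, -0.001]
force: [-0.0, -0.0, -0.1]
width: 0.018
finger_force: 0.0
```

```bash
python3 - <<'E'
from h import *
s=snap("wrist"); blues(s); save("w2",s["image"])
im=s["image"]; D=s["depth"]
# fingertip pixels: dark columns near image centre
for u in (285,293,300,336,344,350):
    v=next((v for v in range(120,395) if D[v,u]>0 and D[v,u]<.25 and im[v,u].max()<75),None)
    if v:
        r,o=ray(s,u,v+2); print(u,v,(o+r*D[v+2,u]).round(4))
go((.5485,-.174,.0335,111))
E
```

```text
blue px [320. 153.] 3413 plane [ 0.5309 -0.1264] top [ 0.5311 -0.1275  0.0291]
blue px [105. 233.] 3951 plane [ 0.4429 -0.2046] top [ 0.4425 -0.206   0.029 ]
blue px [445. 359.] 119 plane [ 0.6446 -0.2125] top [ 0.581  -0.1539  0.0997]
285 249 [ 0.5311 -0.1695  0.0384]
293 133 [ 0.516  -0.1252  0.0026]
300 126 [ 0.5181 -0.12    0.0082]
336 124 [ 0.5339 -0.1126  0.0097]
344 131 [ 0.5388 -0.1143  0.0092]
350 144 [ 0.544  -0.1191  0.0092]
t 2.53 pos [ 0.546  -0.1743  0.0496] yaw 111.5 w 0.0177 tr 0.0220 F [-2.6  0.8 -2.6]
[-0.7  2.5 16. ] [-0.005 -0.006  0.008]
```

```bash
cat >> h.py <<'E'
from scipy.spatial.transform import Rotation as R
M=np.array([.489,.068]); U=np.array([np.cos(np.radians(80)),np.sin(np.radians(80))])
def G(a): a=np.radians(a); return R.from_matrix(np.array([[np.cos(a),np.sin(a),0],[np.sin(a),-np.cos(a),0],[0,0,-1]]))
def bez(p0,p1,p2,step):
    t=np.linspace(0,1,400)[:,None]; c=(1-t)**2*p0+2*t*(1-t)*p1+t*t*p2; d=2*(1-t)*(p1-p0)+2*t*(p2-p1)
    s=np.r_[0,np.cumsum(np.linalg.norm(np.diff(c,axis=0),axis=1))]; k=np.arange(step,s[-1],step)
    a=np.degrees(np.unwrap(np.arctan2(d[:,1],d[:,0])))
    return [(np.interp(v,s,c[:,0]),np.interp(v,s,c[:,1]),np.interp(v,s,a)) for v in k]
def tcp(c,back,z): a=np.radians(c[2]); return (c[0]-back*np.cos(a),c[1]-back*np.sin(a),z,c[2])
def rows(poses,start=None):
    """poses (x,y,z,yaw): print in calls of 5, each relative to the pose ending the call before"""
    if start is None:
        st=manip.read_state(); X=R.from_quat(st["orientation"]).as_matrix()[:,0]; start=(*st["position"],np.degrees(np.arctan2(X[1],X[0]))); print("start",np.round(start,4),"t",st["time_s"],"F",np.round(st["force"],1))
    cur=start
    for i in range(0,len(poses),5):
        q=G(cur[3]); print("-- call")
        for p in poses[i:i+5]:
            print(*(q.inv().apply(np.array(p[:3])-cur[:3])*1000).round(0),"rz",round(np.radians(cur[3]-p[3]),2), "| tcp",np.round(p,3))
        cur=poses[i:i+5][-1]
E
python3 - <<'E'
from h import *
B=np.array([.531,-.1275]); path=bez(B,M-.08*U,M-.03*U,.010)
a0=path[0][2]; s=tcp((*B,a0),.047,.033)
ps=[(s[0],s[1],.045,a0),s,tcp((*B,a0),.039,.033),tcp((*B,a0),.031,.033),tcp((*B,a0),.024,.033)]+[tcp(c,.023,.033) for c in path]
rows(ps)
E
```

```text
start [ 5.460000e-01 -1.743000e-01  4.960000e-02  1.114579e+02] t 2.5333 F [-2.6  0.8 -2.6]
-- call
2.0 6.0 5.0 rz -0.06 | tcp [ 5.5100e-01 -1.7000e-01  4.5000e-02  1.1507e+02]
2.0 6.0 17.0 rz -0.06 | tcp [ 5.5100e-01 -1.7000e-01  3.3000e-02  1.1507e+02]
10.0 6.0 17.0 rz -0.06 | tcp [ 5.4800e-01 -1.6300e-01  3.3000e-02  1.1507e+02]
18.0 5.0 17.0 rz -0.06 | tcp [ 5.4400e-01 -1.5600e-01  3.3000e-02  1.1507e+02]
25.0 5.0 17.0 rz -0.06 | tcp [ 5.4100e-01 -1.4900e-01  3.3000e-02  1.1507e+02]
-- call
11.0 -0.0 0.0 rz 0.0 | tcp [ 5.3600e-01 -1.3900e-01  3.3000e-02  1.1507e+02]
21.0 -0.0 0.0 rz 0.01 | tcp [ 5.32000e-01 -1.30000e-01  3.30000e-02  1.14506e+02]
31.0 -0.0 0.0 rz 0.02 | tcp [ 5.2800e-01 -1.2100e-01  3.3000e-02  1.1389e+02]
41.0 -0.0 0.0 rz 0.03 | tcp [ 5.23000e-01 -1.12000e-01  3.30000e-02  1.13214e+02]
51.0 -0.0 0.0 rz 0.05 | tcp [ 5.19000e-01 -1.03000e-01  3.30000e-02  1.12467e+02]
-- call
10.0 -0.0 0.0 rz 0.01 | tcp [ 5.15000e-01 -9.40000e-02  3.30000e-02  1.11637e+02]
20.0 -0.0 0.0 rz 0.03 | tcp [ 5.11000e-01 -8.50000e-02  3.30000e-02  1.10707e+02]
30.0 -0.0 0.0 rz 0.05 | tcp [ 5.07000e-01 -7.60000e-02  3.30000e-02  1.09657e+02]
40.0 -0.0 0.0 rz 0.07 | tcp [ 5.0400e-01 -6.6000e-02  3.3000e-02  1.0846e+02]
50.0 -0.0 0.0 rz 0.09 | tcp [ 5.00000e-01 -5.70000e-02  3.30000e-02  1.07079e+02]
-- call
10.0 -1.0 0.0 rz 0.03 | tcp [ 4.97000e-01 -4.70000e-02  3.30000e-02  1.05466e+02]
20.0 -1.0 0.0 rz 0.06 | tcp [ 4.93000e-01 -3.80000e-02  3.30000e-02  1.03553e+02]
30.0 -1.0 0.0 rz 0.1 | tcp [ 4.90000e-01 -2.80000e-02  3.30000e-02  1.01242e+02]
40.0 -1.0 0.0 rz 0.15 | tcp [ 4.8800e-01 -1.9000e-02  3.3000e-02  9.8389e+01]
50.0 -0.0 0.0 rz 0.21 | tcp [ 4.8500e-01 -9.0000e-03  3.3000e-02  9.4775e+01]
-- call
10.0 -1.0 0.0 rz 0.08 | tcp [4.8300e-01 1.0000e-03 3.3000e-02 9.0062e+01]
20.0 -3.0 0.0 rz 0.19 | tcp [4.8100e-01 1.1000e-02 3.3000e-02 8.3713e+01]
```

>>> drive_tool --increments '[{"rx": 0, "ry": 0, "x": 0, "y": 0, "z": 0, "rz": 0, "jaw": 0.21}, {"rx": 0, "ry": 0, "x": 0, "y": 0, "z": 0, "rz": 0, "jaw": 0.21}]'

```text
time_s: 2.7
position: [0.5496, -0.176, 0.0559]
orientation: [0.563, 0.827, 0.0, 0.0]
force: [0.8, -0.1, 0.2]
width: 0.018
finger_force: 0.0
```

```bash
python3 -c "
from h import *
for i in range(3):
    st=manip.read_state(); print(st['time_s'],st['position'],st['orientation'].round(4),st['force'].round(1))
    if i<2: snap('top')
B=np.array([.531,-.1275]);s=tcp((*B,115),.047,.033);rows([s])
"
```

```text
2.7 [ 0.54964021 -0.17596856  0.05592796] [5.628e-01 8.266e-01 0.000e+00 1.000e-04] [ 0.8 -0.1  0.2]
2.75 [ 0.5503667  -0.17633925  0.05684405] [5.628e-01 8.266e-01 1.000e-04 1.100e-03] [ 0.7 -0.2 -0.3]
2.8 [ 0.55068906 -0.17656643  0.05726994] [5.628e-01 8.266e-01 1.000e-04 1.600e-03] [-0.1 -1.   0.4]
start [ 5.507000e-01 -1.766000e-01  5.730000e-02  1.115073e+02] t 2.8 F [-0.1 -1.   0.4]
-- call
6.0 3.0 24.0 rz -0.06 | tcp [ 5.51e-01 -1.70e-01  3.30e-02  1.15e+02]
```

>>> drive_tool --increments '[{"rx": 0, "ry": 0, "x": 3, "y": 4, "z": 10, "rz": -0.06, "jaw": 0.21}, {"rx": 0, "ry": 0, "x": 4, "y": 4, "z": 20, "rz": -0.06, "jaw": 0.21}, {"rx": 0, "ry": 0, "x": 12, "y": 4, "z": 21, "rz": -0.06, "jaw": 0.21}, {"rx": 0, "ry": 0, "x": 20, "y": 4, "z": 21, "rz": -0.06, "jaw": 0.21}, {"rx": 0, "ry": 0, "x": 27, "y": 3, "z": 21, "rz": -0.06, "jaw": 0.21}]'

```text
time_s: 3.22
position: [0.5419, -0.1489, 0.0345]
orientation: [0.538, 0.843, 0.0, -0.0]
force: [0.0, -0.1, 0.3]
width: 0.0178
finger_force: 0.0
```

```bash
python3 -c "
from h import *
go((.541,-.149,.033,115))
s=snap('wrist'); save('w3',s['image']); blues(s); go()
"
```

```text
t 3.22 pos [ 0.5419 -0.1489  0.0345] yaw 114.9 w 0.0178 tr 0.0220 F [ 0.  -0.1  0.3]
[ 0.3 -0.8  1.5] [-0.    -0.    -0.002]
blue px [315. 220.] 4313 plane [ 0.5304 -0.1248] top [ 0.5307 -0.1263  0.029 ]
blue px [ 83. 286.] 4676 plane [ 0.4426 -0.204 ] top [ 0.442  -0.2065  0.0289]
t 3.27 pos [ 0.5411 -0.1478  0.0343] yaw 114.9 w 0.0181 tr 0.0220 F [-0.2  1.3  0.6]
```

View pics/w3.png

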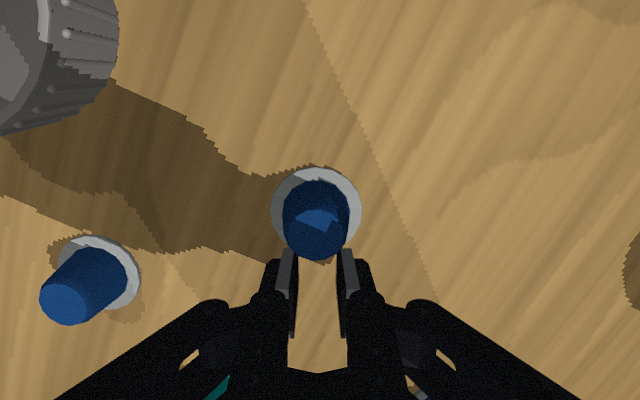

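Capsule B at (316,215) is centred between the two fingertips at (288,250) and (347,250), just about touching. Now the push.

>>> drive_tool --increments '[{"rx": 0, "ry": 0, "x": 10, "y": 0, "z": 0, "rz": 0, "jaw": 0.21}, {"rx": 0, "ry": 0, "x": 20, "y": 0, "z": 0, "rz": 0.01, "jaw": 0.21}, {"rx": 0, "ry": 0, "x": 30, "y": 0, "z": 0, "rz": 0.02, "jaw": 0.21}, {"rx": 0, "ry": 0, "x": 40, "y": 0, "z": 0, "rz": 0.03, "jaw": 0.21}, {"rx": 0, "ry": 0, "x": 50, "y": 0, "z": 0, "rz": 0.05, "jaw": 0.21}]'

```text
time_s: 3.68
position: [0.5208, -0.1035, 0.0345]
orientation: [0.559, 0.829, -0.0, 0.0]
force: [0.5, -1.8, 1.0]
width: 0.0179
finger_force: 0.3
```

>>> drive_tool --increments '[{"rx": 0, "ry": 0, "x": 10, "y": 0, "z": 0, "rz": 0.01, "jaw": 0.21}, {"rx": 0, "ry": 0, "x": 20, "y": 0, "z": 0, "rz": 0.03, "jaw": 0.21}, {"rx": 0, "ry": 0, "x": 30, "y": 0, "z": 0, "rz": 0.05, "jaw": 0.21}, {"rx": 0, "ry": 0, "x": 40, "y": 0, "z": 0, "rz": 0.07, "jaw": 0.21}, {"rx": 0, "ry": 0, "x": 50, "y": 0, "z": 0, "rz": 0.09, "jaw": 0.21}]'

```text
time_s: 4.1
position: [0.502, -0.0572, 0.0344]
orientation: [0.596, 0.803, 0.0, 0.0]
force: [0.8, -0.1, 1.3]
width: 0.018
finger_force: 0.3
```

```bash
python3 -c "
from h import *
go((.5,-.057,.033,107))
s=snap('wrist'); blues(s); go()
"
```

```text
t 4.10 pos [ 0.502  -0.0572  0.0344] yaw 106.8 w 0.0180 tr 0.0220 F [ 0.8 -0.1  1.3]
[ 0.8 -1.9  1.4] [ 0.     0.    -0.003]
blue px [317. 222.] 4324 plane [ 0.4947 -0.0324] top [ 0.4951 -0.0334  0.0289]
t 4.15 pos [ 0.5009 -0.0556  0.034 ] yaw 106.8 w 0.0178 tr 0.0220 F [ 0.1  1.5 -0.1]
```

```bash
python3 -c "
from h import *
s=snap('wrist'); im=s['image'].copy()
for p,c in ((M,(255,0,0)),(M-.015*U,(255,0,0)),(M+.06*U,(255,0,0))):
    N=np.array([-U[1],U[0]])
    for w in (-.0195,0,.0195):
        u,v=proj(s,[*(p+w*N),.0065 if w else 0]); print(u,v); cv2.circle(im,(int(u),int(v)),2,c,-1)
save('w4',im)
"
```

```text
421.5099458633281 7.034984420839095
376.1444911919868 -13.325939101841328
334.55536395684453 -43.61958233199533
402.5157296383162 42.67778647157789
358.641364413519 21.859217654945468
316.9267170352065 -5.601319122075466
502.03832957289137 -144.1959081068389
451.37217986191035 -162.17053948538708
411.25960185706293 -202.7127594202988
```

View pics/w4.png

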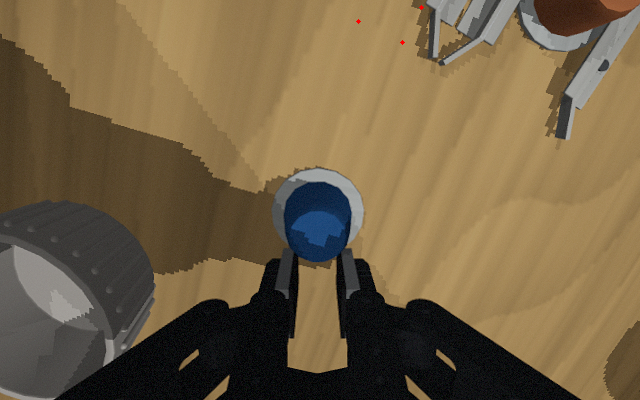

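The capsule B is at (317,215) in the fingers. The empty lane's right flare tip is at about (436,60) and the lip begins at about (428,6), close to my predicted (421,7).

```bash
python3 -c "
from h import *
s=snap('wrist'); N=np.array([-U[1],U[0]])
for (u,v,z) in ((436,60,0),(433,52,.0075),(428,6,.0075),(440,10,.0075),(444,62,0),(465,25,.0075),(488,40,.0075),(565,138,0),(565,98,.0075)):
    p=onplane(s,u,v,z)[:2]; q=p-M; print(u,v,'along %.1f side %.1f'%(q@U*1000,q@N*1000))
rows([])
"
```

```text
436 60 along -13.6 side -37.2
433 52 along -13.2 side -32.5
428 6 along 0.4 side -21.7
440 10 along 1.4 side -26.7
444 62 along -12.7 side -40.8
465 25 along 1.6 side -38.6
488 40 along 1.4 side -50.2
565 138 along -13.4 side -110.3
565 98 along -1.4 side -93.7
start [ 5.019000e-01 -5.730000e-02  3.430000e-02  1.069956e+02] t 4.25 F [ 0.5 -0.4 -0.6]
```

```bash
python3 - <<'E'
from h import *
C=np.array([.4955,-.0335]); path=bez(C,M-.065*U,M-.025*U,.010)
E=np.array(path[-1][:2]); k0=(E-M)@U
path+=[(*(M+k*U),80.) for k in np.arange(k0+.009,.121,.009)]
rows([tcp(c,.0245,.0345) for c in path])
E
```

```text
start [ 5.019000e-01 -5.730000e-02  3.430000e-02  1.069956e+02] t 4.25 F [ 0.5 -0.4 -0.6]
-- call
10.0 2.0 -0.0 rz -0.08 | tcp [ 5.00000e-01 -4.70000e-02  3.40000e-02  1.11384e+02]
20.0 -1.0 -0.0 rz -0.0 | tcp [ 4.95000e-01 -3.80000e-02  3.40000e-02  1.07111e+02]
30.0 -2.0 -0.0 rz 0.08 | tcp [ 4.91000e-01 -2.90000e-02  3.40000e-02  1.02613e+02]
40.0 -3.0 -0.0 rz 0.16 | tcp [ 4.8700e-01 -2.0000e-02  3.4000e-02  9.7956e+01]
50.0 -3.0 -0.0 rz 0.24 | tcp [ 4.8400e-01 -1.0000e-02  3.4000e-02  9.3229e+01]
-- call
10.0 -2.0 0.0 rz 0.08 | tcp [4.8200e-01 0.0000e+00 3.4000e-02 8.8525e+01]
20.0 -2.0 0.0 rz 0.16 | tcp [4.8100e-01 1.0000e-02 3.4000e-02 8.3938e+01]
29.0 -2.0 0.0 rz 0.23 | tcp [4.8e-01 1.9e-02 3.4e-02 8.0e+01]
38.0 -0.0 0.0 rz 0.23 | tcp [4.82e-01 2.80e-02 3.40e-02 8.00e+01]
47.0 2.0 0.0 rz 0.23 | tcp [4.84e-01 3.70e-02 3.40e-02 8.00e+01]
-- call
9.0 -0.0 0.0 rz 0.0 | tcp [4.85e-01 4.60e-02 3.40e-02 8.00e+01]
18.0 -0.0 0.0 rz 0.0 | tcp [4.87e-01 5.50e-02 3.40e-02 8.00e+01]
27.0 -0.0 0.0 rz 0.0 | tcp [4.88e-01 6.40e-02 3.40e-02 8.00e+01]
36.0 0.0 0.0 rz 0.0 | tcp [4.9e-01 7.3e-02 3.4e-02 8.0e+01]
45.0 -0.0 0.0 rz 0.0 | tcp [4.91e-01 8.10e-02 3.40e-02 8.00e+01]
-- call
9.0 0.0 0.0 rz 0.0 | tcp [4.93e-01 9.00e-02 3.40e-02 8.00e+01]
18.0 0.0 0.0 rz 0.0 | tcp [4.94e-01 9.90e-02 3.40e-02 8.00e+01]
27.0 -0.0 0.0 rz 0.0 | tcp [4.96e-01 1.08e-01 3.40e-02 8.00e+01]
36.0 0.0 0.0 rz 0.0 | tcp [4.98e-01 1.17e-01 3.40e-02 8.00e+01]
45.0 0.0 0.0 rz 0.0 | tcp [4.99e-01 1.26e-01 3.40e-02 8.00e+01]
-- call
9.0 0.0 0.0 rz 0.0 | tcp [5.01e-01 1.35e-01 3.40e-02 8.00e+01]
18.0 0.0 0.0 rz 0.0 | tcp [5.02e-01 1.43e-01 3.40e-02 8.00e+01]
27.0 0.0 0.0 rz 0.0 | tcp [5.04e-01 1.52e-01 3.40e-02 8.00e+01]
36.0 0.0 0.0 rz 0.0 | tcp [5.05e-01 1.61e-01 3.40e-02 8.00e+01]
```

>>> drive_tool --increments '[{"rx": 0, "ry": 0, "x": 10, "y": 0, "z": 0, "rz": -0.01, "jaw": 0.21}, {"rx": 0, "ry": 0, "x": 20, "y": 0, "z": 0, "rz": 0.01, "jaw": 0.21}, {"rx": 0, "ry": 0, "x": 30, "y": -2, "z": 0, "rz": 0.08, "jaw": 0.21}, {"rx": 0, "ry": 0, "x": 40, "y": -3, "z": 0, "rz": 0.16, "jaw": 0.21}, {"rx": 0, "ry": 0, "x": 50, "y": -3, "z": 0, "rz": 0.24, "jaw": 0.21}]'

```text
time_s: 4.67
position: [0.4847, -0.0108, 0.0343]
orientation: [0.689, 0.725, -0.0, 0.0]
force: [0.3, 0.2, 0.2]
width: 0.018
finger_force: 0.2
```

>>> drive_tool --increments '[{"rx": 0, "ry": 0, "x": 10, "y": -2, "z": 0, "rz": 0.08, "jaw": 0.21}, {"rx": 0, "ry": 0, "x": 20, "y": -2, "z": 0, "rz": 0.16, "jaw": 0.21}, {"rx": 0, "ry": 0, "x": 29, "y": -2, "z": 0, "rz": 0.23, "jaw": 0.21}]'

```text
time_s: 4.92
position: [0.4812, 0.0182, 0.0343]
orientation: [0.767, 0.641, -0.0, -0.0]
force: [0.3, -0.4, -0.4]
width: 0.0181
finger_force: 0.1
```

```bash
python3 - <<'E'
from h import *
s=snap('wrist'); blues(s); save('w5',s['image'])
rows([tcp((*(M+k*U),80.),.0245,.0345) for k in (-.015,0,.015,.03,.045)])
E
```

```text
blue px [317. 221.] 4351 plane [0.4857 0.0439] top [0.4854 0.043  0.029 ]
start [4.809e-01 1.940e-02 3.420e-02 7.959e+01] t 4.9667 F [-0.6  0.9  0. ]
-- call
10.0 -1.0 -0.0 rz -0.01 | tcp [4.82e-01 2.90e-02 3.40e-02 8.00e+01]
25.0 -1.0 -0.0 rz -0.01 | tcp [4.85e-01 4.40e-02 3.40e-02 8.00e+01]
40.0 -1.0 -0.0 rz -0.01 | tcp [4.87e-01 5.90e-02 3.40e-02 8.00e+01]
55.0 -1.0 -0.0 rz -0.01 | tcp [4.9e-01 7.3e-02 3.4e-02 8.0e+01]
70.0 -1.0 -0.0 rz -0.01 | tcp [4.93e-01 8.80e-02 3.40e-02 8.00e+01]
```

View pics/w5.png

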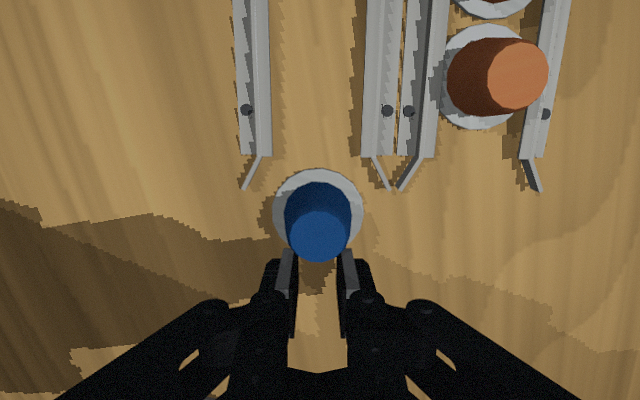

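Capsule B at (317,215) sits exactly before the empty lane, whose lips start at (271,155) and (361,155). The heading is parallel to the lane, so I push straight in.

>>> drive_tool --increments '[{"rx": 0, "ry": 0, "x": 9, "y": 0, "z": 0, "rz": 0, "jaw": 0.21}, {"rx": 0, "ry": 0, "x": 18, "y": 0, "z": 0, "rz": 0, "jaw": 0.21}, {"rx": 0, "ry": 0, "x": 27, "y": 0, "z": 0, "rz": 0, "jaw": 0.21}, {"rx": 0, "ry": 0, "x": 36, "y": 0, "z": 0, "rz": 0, "jaw": 0.21}, {"rx": 0, "ry": 0, "x": 45, "y": 0, "z": 0, "rz": 0, "jaw": 0.21}]'

```text
time_s: 5.38
position: [0.4895, 0.0628, 0.0343]
orientation: [0.766, 0.643, 0.0, 0.0]
force: [-0.5, 0.1, 0.0]
width: 0.0179
finger_force: 0.1
```

>>> drive_tool --increments '[{"rx": 0, "ry": 0, "x": 9, "y": 0, "z": 0, "rz": 0, "jaw": 0.21}, {"rx": 0, "ry": 0, "x": 18, "y": 0, "z": 0, "rz": 0, "jaw": 0.21}, {"rx": 0, "ry": 0, "x": 27, "y": 0, "z": 0, "rz": 0, "jaw": 0.21}, {"rx": 0, "ry": 0, "x": 36, "y": 0, "z": 0, "rz": 0, "jaw": 0.21}, {"rx": 0, "ry": 0, "x": 45, "y": 0, "z": 0, "rz": 0, "jaw": 0.21}]'

```text
time_s: 5.8
position: [0.4972, 0.1072, 0.0343]
orientation: [0.766, 0.643, -0.0, -0.0]
force: [-0.2, 0.6, 1.0]
width: 0.0179
finger_force: 0.1
```

```bash
python3 - <<'E'
from h import *
s=snap('wrist'); blues(s)
rows([tcp((*(M+k*U),80.),.0245,.0345) for k in (.1,.12)])
E
```

```text
blue px [317. 221.] 4349 plane [0.5016 0.1329] top [0.5012 0.132  0.029 ]
start [4.97500e-01 1.08300e-01 3.44000e-02 8.00066e+01] t 5.85 F [-1.   1.1 -0.4]
-- call
34.0 -1.0 -0.0 rz 0.0 | tcp [5.02e-01 1.42e-01 3.40e-02 8.00e+01]
54.0 -1.0 -0.0 rz 0.0 | tcp [5.06e-01 1.62e-01 3.40e-02 8.00e+01]
```

>>> drive_tool --increments '[{"rx": 0, "ry": 0, "x": 10, "y": 0, "z": 0, "rz": 0, "jaw": 0.21}, {"rx": 0, "ry": 0, "x": 20, "y": 0, "z": 0, "rz": 0, "jaw": 0.21}, {"rx": 0, "ry": 0, "x": 30, "y": 0, "z": 0, "rz": 0, "jaw": 0.21}, {"rx": 0, "ry": 0, "x": 40, "y": 0, "z": 0, "rz": 0, "jaw": 0.21}, {"rx": 0, "ry": 0, "x": 50, "y": 0, "z": 0, "rz": 0, "jaw": 0.21}]'

```text
time_s: 6.27
position: [0.506, 0.1565, 0.0343]
orientation: [0.766, 0.643, 0.0, -0.0]
force: [0.2, 0.7, -0.5]
width: 0.0178
finger_force: 0.0
```

>>> drive_tool --increments '[{"rx": 0, "ry": 0, "x": -8, "y": 0, "z": 0, "rz": 0, "jaw": 0.21}, {"rx": 0, "ry": 0, "x": -25, "y": 0, "z": 0, "rz": 0, "jaw": 0.21}, {"rx": 0, "ry": 0, "x": -35, "y": 0, "z": -25, "rz": 0, "jaw": 0.21}, {"rx": 0, "ry": 0, "x": -50, "y": 0, "z": -55, "rz": 0, "jaw": 0.21}, {"rx": 0, "ry": 0, "x": -80, "y": 0, "z": -75, "rz": 0, "jaw": 0.21}]'

```text
time_s: 6.68
position: [0.4924, 0.0773, 0.1111]
orientation: [0.765, 0.643, 0.001, 0.0]
force: [2.1, 0.7, 0.1]
width: 0.0178
finger_force: 0.0
```

```bash
python3 - <<'E'
from h import *
s=snap('wrist'); blues(s)
C=np.array([.442,-.206]); s0=tcp((*C,73),.05,.11); s0=np.array(s0)
st=manip.read_state(); a=np.array([*st['position'],80.])
rows([tuple(a+(s0-a)*f) for f in (.11,.22,.33,.44,.55,.66,.77,.88,1,1)])
E
```

```text
blue px [317.  46.] 2230 plane [0.5101 0.1813] top [0.5102 0.182  0.0292]
start [4.94100e-01 7.23000e-02 1.14400e-01 8.00376e+01] t 6.7333 F [ 4.1 -2.   2. ]
-- call
-37.0 -1.0 0.0 rz 0.01 | tcp [4.870e-01 3.600e-02 1.140e-01 7.923e+01]
-73.0 -2.0 1.0 rz 0.03 | tcp [4.790e-01 1.000e-03 1.130e-01 7.846e+01]
-110.0 -3.0 1.0 rz 0.04 | tcp [ 4.720e-01 -3.500e-02  1.130e-01  7.769e+01]
-146.0 -4.0 2.0 rz 0.05 | tcp [ 4.650e-01 -7.100e-02  1.120e-01  7.692e+01]
-183.0 -5.0 2.0 rz 0.07 | tcp [ 0.457 -0.107  0.112 76.15 ]
-- call
-37.0 1.0 0.0 rz 0.01 | tcp [ 0.45  -0.143  0.111 75.38 ]
-73.0 3.0 1.0 rz 0.03 | tcp [ 0.443 -0.179  0.111 74.61 ]
-110.0 4.0 1.0 rz 0.04 | tcp [ 0.435 -0.215  0.111 73.84 ]
-150.0 6.0 2.0 rz 0.05 | tcp [ 0.427 -0.254  0.11  73.   ]
-150.0 6.0 2.0 rz 0.05 | tcp [ 0.427 -0.254  0.11  73.   ]
```

>>> drive_tool --increments '[{"rx": 0, "ry": 0, "x": -37, "y": -1, "z": 0, "rz": 0.01, "jaw": 0.21}, {"rx": 0, "ry": 0, "x": -73, "y": -2, "z": 0, "rz": 0.03, "jaw": 0.21}, {"rx": 0, "ry": 0, "x": -110, "y": -3, "z": 0, "rz": 0.04, "jaw": 0.21}, {"rx": 0, "ry": 0, "x": -146, "y": -4, "z": 0, "rz": 0.05, "jaw": 0.21}, {"rx": 0, "ry": 0, "x": -183, "y": -5, "z": 0, "rz": 0.07, "jaw": 0.21}]'

```text
time_s: 7.15
position: [0.4544, -0.1042, 0.1094]
orientation: [0.788, 0.615, -0.0, 0.0]
force: [1.2, 1.0, -0.3]
width: 0.0178
finger_force: 0.0
```

>>> drive_tool --increments '[{"rx": 0, "ry": 0, "x": -37, "y": 1, "z": 0, "rz": 0.01, "jaw": 0.21}, {"rx": 0, "ry": 0, "x": -73, "y": 3, "z": 0, "rz": 0.03, "jaw": 0.21}, {"rx": 0, "ry": 0, "x": -110, "y": 4, "z": 0, "rz": 0.04, "jaw": 0.21}, {"rx": 0, "ry": 0, "x": -145, "y": 6, "z": 0, "rz": 0.05, "jaw": 0.21}, {"rx": 0, "ry": 0, "x": -145, "y": 6, "z": 0, "rz": 0.05, "jaw": 0.21}]'

```text
time_s: 7.57
position: [0.4251, -0.251, 0.1101]
orientation: [0.805, 0.593, -0.001, 0.002]
force: [-0.3, -0.4, 0.8]
width: 0.0179
finger_force: 0.0
```

```bash
python3 - <<'E'
from h import *
s=snap('wrist'); blues(s)
C=np.array([.442,-.206]); path=bez(C,np.array([.478,-.09]),M-.04*U,.010); a=path[0][2]
t=[tcp((*C,a),.05,z) for z in (.08,.05,.0345)]+[tcp((*C,a),b,.0345) for b in(.037,.027)]
rows(t+[tcp(c,.0245,.0345) for c in path])
E
```

```text
blue px [628.  58.] 1054 plane [ 0.6392 -0.2098] top [ 0.645  -0.2112  0.0194]
blue px [321. 143.] 1860 plane [ 0.4416 -0.2059] top [ 0.4413 -0.207   0.029 ]
start [ 0.4252 -0.2481  0.1096 72.809 ] t 7.6167 F [ 1.2 -0.3 -0. ]
-- call
-5.0 4.0 30.0 rz -0.01 | tcp [ 0.428 -0.254  0.08  73.368]
-5.0 4.0 60.0 rz -0.01 | tcp [ 4.2800e-01 -2.5400e-01  5.0000e-02  7.3368e+01]
-5.0 4.0 75.0 rz -0.01 | tcp [ 4.2800e-01 -2.5400e-01  3.4000e-02  7.3368e+01]
8.0 4.0 75.0 rz -0.01 | tcp [ 4.3100e-01 -2.4100e-01  3.4000e-02  7.3368e+01]
18.0 4.0 75.0 rz -0.01 | tcp [ 4.3400e-01 -2.3200e-01  3.4000e-02  7.3368e+01]
-- call
12.0 0.0 0.0 rz 0.0 | tcp [ 4.3800e-01 -2.2000e-01  3.4000e-02  7.3368e+01]
23.0 0.0 0.0 rz -0.01 | tcp [ 4.4100e-01 -2.1000e-01  3.4000e-02  7.3982e+01]
33.0 0.0 0.0 rz -0.02 | tcp [ 4.44e-01 -2.01e-01  3.40e-02  7.46e+01]
43.0 0.0 0.0 rz -0.03 | tcp [ 4.4700e-01 -1.9100e-01  3.4000e-02  7.5221e+01]
53.0 0.0 0.0 rz -0.04 | tcp [ 4.5000e-01 -1.8200e-01  3.4000e-02  7.5847e+01]
-- call
10.0 0.0 0.0 rz -0.01 | tcp [ 4.5200e-01 -1.7200e-01  3.4000e-02  7.6475e+01]
20.0 0.0 0.0 rz -0
[... 626 characters left out ...]
.06 | tcp [ 4.7100e-01 -8.4000e-02  3.4000e-02  8.2253e+01]
-- call
10.0 0.0 0.0 rz -0.01 | tcp [ 4.7300e-01 -7.4000e-02  3.4000e-02  8.2904e+01]
20.0 0.0 0.0 rz -0.02 | tcp [ 4.7400e-01 -6.4000e-02  3.4000e-02  8.3556e+01]
30.0 0.0 0.0 rz -0.03 | tcp [ 4.7600e-01 -5.4000e-02  3.4000e-02  8.4209e+01]
40.0 0.0 0.0 rz -0.05 | tcp [ 4.7700e-01 -4.4000e-02  3.4000e-02  8.4862e+01]
50.0 -0.0 0.0 rz -0.06 | tcp [ 4.7800e-01 -3.4000e-02  3.4000e-02  8.5516e+01]
-- call
10.0 0.0 0.0 rz -0.01 | tcp [ 4.7900e-01 -2.5000e-02  3.4000e-02  8.6169e+01]
20.0 0.0 0.0 rz -0.02 | tcp [ 4.8000e-01 -1.5000e-02  3.4000e-02  8.6822e+01]
30.0 0.0 0.0 rz -0.03 | tcp [ 4.8100e-01 -5.0000e-03  3.4000e-02  8.7474e+01]
```

>>> drive_tool --increments '[{"rx": 0, "ry": 0, "x": -3, "y": 3, "z": 30, "rz": -0.01, "jaw": 0.21}, {"rx": 0, "ry": 0, "x": -3, "y": 3, "z": 60, "rz": -0.01, "jaw": 0.21}, {"rx": 0, "ry": 0, "x": -3, "y": 3, "z": 75, "rz": -0.01, "jaw": 0.21}, {"rx": 0, "ry": 0, "x": 8, "y": 3, "z": 75, "rz": -0.01, "jaw": 0.21}, {"rx": 0, "ry": 0, "x": 16, "y": 3, "z": 75, "rz": -0.01, "jaw": 0.21}]'

```text
time_s: 8.03
position: [0.4327, -0.2281, 0.0336]
orientation: [0.8, 0.599, -0.0, -0.002]
force: [0.9, -0.1, 0.2]
width: 0.0175
finger_force: 0.0
```

```bash
python3 - <<'E'
from h import *
s=snap('wrist'); blues(s)
go((.434,-.232,.0345,73.4))
E
```

```text
blue px [323. 218.] 4377 plane [ 0.4426 -0.202 ] top [ 0.4421 -0.2033  0.0291]
t 8.08 pos [ 0.4337 -0.2274  0.0344] yaw 73.7 w 0.0179 tr 0.0220 F [ 0.3  1.  -0.7]
[-4.3  1.6 -0.1] [-0.001 -0.001  0.006]
```

>>> drive_tool --increments '[{"rx": 0, "ry": 0, "x": 8, "y": 1, "z": 0, "rz": 0, "jaw": 0.21}, {"rx": 0, "ry": 0, "x": 18, "y": 1, "z": 0, "rz": -0.01, "jaw": 0.21}, {"rx": 0, "ry": 0, "x": 28, "y": 1, "z": 0, "rz": -0.02, "jaw": 0.21}, {"rx": 0, "ry": 0, "x": 38, "y": 1, "z": 0, "rz": -0.03, "jaw": 0.21}, {"rx": 0, "ry": 0, "x": 48, "y": 1, "z": 0, "rz": -0.04, "jaw": 0.21}]'

```text
time_s: 8.5
position: [0.4484, -0.1835, 0.0349]
orientation: [0.788, 0.616, 0.0, 0.001]
force: [-1.1, -1.3, -0.1]
width: 0.0176
finger_force: 0.3
```

>>> drive_tool --increments '[{"rx": 0, "ry": 0, "x": 10, "y": 0, "z": 0, "rz": -0.01, "jaw": 0.21}, {"rx": 0, "ry": 0, "x": 20, "y": 0, "z": 0, "rz": -0.02, "jaw": 0.21}, {"rx": 0, "ry": 0, "x": 30, "y": 0, "z": 0, "rz": -0.03, "jaw": 0.21}, {"rx": 0, "ry": 0, "x": 40, "y": 0, "z": 0, "rz": -0.04, "jaw": 0.21}, {"rx": 0, "ry": 0, "x": 50, "y": 0, "z": 0, "rz": -0.06, "jaw": 0.21}]'

```text
time_s: 8.92
position: [0.46, -0.135, 0.0342]
orientation: [0.769, 0.639, -0.0, -0.0]
force: [-0.7, -1.0, 1.4]
width: 0.018
finger_force: 0.3
```

>>> drive_tool --increments '[{"rx": 0, "ry": 0, "x": 10, "y": 0, "z": 0, "rz": -0.01, "jaw": 0.21}, {"rx": 0, "ry": 0, "x": 20, "y": 0, "z": 0, "rz": -0.02, "jaw": 0.21}, {"rx": 0, "ry": 0, "x": 30, "y": 0, "z": 0, "rz": -0.03, "jaw": 0.21}, {"rx": 0, "ry": 0, "x": 40, "y": 0, "z": 0, "rz": -0.05, "jaw": 0.21}, {"rx": 0, "ry": 0, "x": 50, "y": 0, "z": 0, "rz": -0.06, "jaw": 0.21}]'

```text
time_s: 9.33
position: [0.4692, -0.0859, 0.0343]
orientation: [0.749, 0.662, -0.0, -0.0]
force: [0.6, -0.8, 0.3]
width: 0.0183
finger_force: 0.3
```

```bash
python3 - <<'E'
from h import *
s=snap('wrist'); blues(s)
st=manip.read_state(); p=st['position']; a=np.radians(82); C=np.array(p[:2])+.0245*np.array([np.cos(a),np.sin(a)])
path=bez(C,M-.08*U,M-.03*U,.010)
rows([tcp(c,.0245,.0345) for c in path])
E
```

```text
blue px [317. 222.] 4328 plane [ 0.472  -0.0602] top [ 0.4719 -0.0611  0.0294]
blue px [627. 390.] 495 plane [ 0.6365 -0.1871] top [ 0.6488 -0.2009  0.0126]
start [ 4.69000e-01 -8.44000e-02  3.41000e-02  8.29679e+01] t 9.3833 F [-0.   1.4 -0.5]
-- call
10.0 1.0 -0.0 rz -0.06 | tcp [ 4.7100e-01 -7.5000e-02  3.4000e-02  8.6198e+01]
20.0 0.0 -0.0 rz -0.04 | tcp [ 4.7200e-01 -6.5000e-02  3.4000e-02  8.5496e+01]
30.0 -0.0 -0.0 rz -0.03 | tcp [ 4.7200e-01 -5.5000e-02  3.4000e-02  8.4796e+01]
40.0 -1.0 -0.0 rz -0.02 | tcp [ 4.7300e-01 -4.5000e-02  3.4000e-02  8.4097e+01]
50.0 -1.0 -0.0 rz -0.01 | tcp [ 4.74e-01 -3.50e-02  3.40e-02  8.34e+01]
-- call
10.0 -0.0 0.0 rz 0.01 | tcp [ 4.7500e-01 -2.5000e-02  3.4000e-02  8.2706e+01]
20.0 -0.0 0.0 rz 0.02 | tcp [ 4.7600e-01 -1.5000e-02  3.4000e-02  8.2014e+01]
30.0 -0.0 0.0 rz 0.04 | tcp [ 4.7700e-01 -5.0000e-03  3.4000e-02  8.1325e+01]
40.0 -0.0 0.0 rz 0.05 | tcp [4.7800e-01 5.0000e-03 3.4000e-02 8.0639e+01]
```

>>> drive_tool --increments '[{"rx": 0, "ry": 0, "x": 10, "y": 0, "z": 0, "rz": -0.01, "jaw": 0.21}, {"rx": 0, "ry": 0, "x": 20, "y": 0, "z": 0, "rz": -0.02, "jaw": 0.21}, {"rx": 0, "ry": 0, "x": 30, "y": 0, "z": 0, "rz": -0.02, "jaw": 0.21}, {"rx": 0, "ry": 0, "x": 40, "y": 0, "z": 0, "rz": -0.01, "jaw": 0.21}, {"rx": 0, "ry": 0, "x": 50, "y": -1, "z": 0, "rz": 0, "jaw": 0.21}]'

```text
time_s: 9.8
position: [0.4744, -0.0362, 0.0343]
orientation: [0.75, 0.661, 0.0, 0.0]
force: [-0.7, -1.2, -0.6]
width: 0.0178
finger_force: 0.0
```

>>> drive_tool --increments '[{"rx": 0, "ry": 0, "x": 10, "y": 0, "z": 0, "rz": 0.01, "jaw": 0.21}, {"rx": 0, "ry": 0, "x": 20, "y": 0, "z": 0, "rz": 0.02, "jaw": 0.21}, {"rx": 0, "ry": 0, "x": 30, "y": 0, "z": 0, "rz": 0.04, "jaw": 0.21}, {"rx": 0, "ry": 0, "x": 40, "y": 0, "z": 0, "rz": 0.05, "jaw": 0.21}]'

```text
time_s: 10.13
position: [0.4792, 0.0036, 0.0342]
orientation: [0.767, 0.642, -0.0, -0.0]
force: [0.8, 0.2, 0.2]
width: 0.0184
finger_force: 0.0
```

```bash
python3 - <<'E'
from h import *
s=snap('wrist'); blues(s)
rows([tcp((*(M+k*U),80.),.0245,.0345) for k in (-.025,-.015,-.005,0.005)])
E
```

```text
blue px [317. 222.] 4323 plane [0.4834 0.0292] top [0.4831 0.0284 0.0293]
start [4.7910e-01 4.9000e-03 3.4200e-02 7.9936e+01] t 10.1833 F [-0.3  1.3 -0.1]
-- call
14.0 -1.0 -0.0 rz -0.0 | tcp [4.8e-01 1.9e-02 3.4e-02 8.0e+01]
24.0 -1.0 -0.0 rz -0.0 | tcp [4.82e-01 2.90e-02 3.40e-02 8.00e+01]
34.0 -1.0 -0.0 rz -0.0 | tcp [4.84e-01 3.90e-02 3.40e-02 8.00e+01]
44.0 -1.0 -0.0 rz -0.0 | tcp [4.86e-01 4.90e-02 3.40e-02 8.00e+01]
```

>>> drive_tool --increments '[{"rx": 0, "ry": 0, "x": 10, "y": -1, "z": 0, "rz": 0, "jaw": 0.21}, {"rx": 0, "ry": 0, "x": 20, "y": -1, "z": 0, "rz": 0, "jaw": 0.21}, {"rx": 0, "ry": 0, "x": 30, "y": -1, "z": 0, "rz": 0, "jaw": 0.21}, {"rx": 0, "ry": 0, "x": 40, "y": -1, "z": 0, "rz": 0, "jaw": 0.21}, {"rx": 0, "ry": 0, "x": 50, "y": -1, "z": 0, "rz": 0, "jaw": 0.21}]'

```text
time_s: 10.6
position: [0.4872, 0.053, 0.0343]
orientation: [0.766, 0.643, 0.0, -0.0]
force: [0.4, 0.3, -0.1]
width: 0.0178
finger_force: 0.0
```

>>> drive_tool --increments '[{"rx": 0, "ry": 0, "x": 10, "y": 0, "z": 0, "rz": 0, "jaw": 0.21}, {"rx": 0, "ry": 0, "x": 20, "y": 0, "z": 0, "rz": 0, "jaw": 0.21}, {"rx": 0, "ry": 0, "x": 30, "y": 0, "z": 0, "rz": 0, "jaw": 0.21}, {"rx": 0, "ry": 0, "x": 40, "y": 0, "z": 0, "rz": 0, "jaw": 0.21}, {"rx": 0, "ry": 0, "x": 50, "y": 0, "z": 0, "rz": 0, "jaw": 0.21}]'

```text
time_s: 11.02
position: [0.4959, 0.1022, 0.0343]
orientation: [0.766, 0.643, 0.0, 0.0]
force: [0.8, 0.1, 1.1]
width: 0.0181
finger_force: 0.0
```

>>> drive_tool --increments '[{"rx": 0, "ry": 0, "x": 5, "y": 0, "z": 0, "rz": 0, "jaw": 0.21}, {"rx": 0, "ry": 0, "x": -8, "y": 0, "z": 0, "rz": 0, "jaw": 0.21}, {"rx": 0, "ry": 0, "x": -25, "y": 0, "z": 0, "rz": 0, "jaw": 0.21}, {"rx": 0, "ry": 0, "x": -35, "y": 0, "z": -25, "rz": 0, "jaw": 0.21}, {"rx": 0, "ry": 0, "x": -50, "y": 0, "z": -55, "rz": 0, "jaw": 0.21}]'

```text
time_s: 11.43
position: [0.4846, 0.0523, 0.0877]
orientation: [0.766, 0.643, -0.002, -0.002]
force: [1.7, -1.1, 0.2]
width: 0.018
finger_force: 0.0
```

```bash
python3 - <<'E'
from h import *
s=snap('wrist'); blues(s); s=snap('top'); blues(s)
A=np.array([.659,-.213]); s0=tcp((*A,128),.055,.11)
st=manip.read_state(); a=np.array([*st['position'],80.])
rows([tuple(a+(s0-a)*f)[:2]+(.112,80+(128-80)*f) for f in np.linspace(.1,1,10)])
E
```

```text
blue px [323.   9.] 991 plane [0.508  0.1703] top [0.5088 0.1714 0.0283]
blue px [322.  89.] 2437 plane [0.5007 0.1319] top [0.5007 0.1314 0.0292]
blue px [353. 157.] 73 plane [ 0.6597 -0.2139] top [ 0.6575 -0.2121  0.0305]
start [4.90100e-01 5.03000e-02 9.34000e-02 7.98987e+01] t 11.5333 F [ 0.8 -0.6  0.3]
-- call
-27.0 25.0 -19.0 rz -0.09 | tcp [5.10e-01 2.00e-02 1.12e-01 8.48e+01]
-53.0 51.0 -19.0 rz -0.17 | tcp [ 5.31e-01 -1.10e-02  1.12e-01  8.96e+01]
-80.0 76.0 -19.0 rz -0.25 | tcp [ 5.51e-01 -4.20e-02  1.12e-01  9.44e+01]
-107.0 101.0 -19.0 rz -0.34 | tcp [ 5.71e-01 -7.20e-02  1.12e-01  9.92e+01]
-133.0 127.0 -19.0 rz -0.42 | tcp [ 5.92e-01 -1.03e-01  1.12e-01  1.04e+02]
-- call
-35.0 12.0 0.0 rz -0.08 | tcp [  0.612  -0.134   0.112 108.8  ]
-69.0 25.0 0.0 rz -0.17 | tcp [ 6.320e-01 -1.640e-01  1.120e-01  1.136e+02]
-104.0 37.0 0.0 rz -0.25 | tcp [ 6.520e-01 -1.950e-01  1.120e-01  1.184e+02]
-139.0 49.0 0.0 rz -0.34 | tcp [ 6.730e-01 -2.260e-01  1.120e-01  1.232e+02]
-173.0 61.0 0.0 rz -0.42 | tcp [ 6.93e-01 -2.56e-01  1.12e-01  1.28e+02]
```

>>> drive_tool --increments '[{"rx": 0, "ry": 0, "x": -27, "y": 25, "z": -10, "rz": -0.09, "jaw": 0.21}, {"rx": 0, "ry": 0, "x": -53, "y": 51, "z": -19, "rz": -0.18, "jaw": 0.21}, {"rx": 0, "ry": 0, "x": -80, "y": 76, "z": -19, "rz": -0.27, "jaw": 0.21}, {"rx": 0, "ry": 0, "x": -107, "y": 101, "z": -19, "rz": -0.36, "jaw": 0.21}, {"rx": 0, "ry": 0, "x": -133, "y": 127, "z": -19, "rz": -0.45, "jaw": 0.21}]'

```text
time_s: 11.95
position: [0.5896, -0.1024, 0.1081]
orientation: [0.602, 0.799, -0.0, -0.0]
force: [0.8, -1.1, 0.2]
width: 0.0179
finger_force: 0.0
```

```bash
python3 - <<'E'
from h import *
A=np.array([.659,-.213]); s0=np.array(tcp((*A,133),.058,.11))
st=manip.read_state(); a=np.array([*st['position'],106.])
rows([tuple(a+(s0-a)*f) for f in (.2,.4,.6,.8,1)])
E
```

```text
start [ 5.896000e-01 -1.024000e-01  1.081000e-01  1.060109e+02] t 11.95 F [ 0.8 -1.1  0.2]
-- call
-35.0 13.0 -0.0 rz -0.09 | tcp [ 6.110e-01 -1.330e-01  1.080e-01  1.114e+02]
-71.0 25.0 -1.0 rz -0.19 | tcp [ 6.330e-01 -1.640e-01  1.090e-01  1.168e+02]
-106.0 38.0 -1.0 rz -0.28 | tcp [ 6.550e-01 -1.940e-01  1.090e-01  1.222e+02]
-142.0 50.0 -2.0 rz -0.38 | tcp [ 6.770e-01 -2.250e-01  1.100e-01  1.276e+02]
-177.0 63.0 -2.0 rz -0.47 | tcp [ 6.99e-01 -2.55e-01  1.10e-01  1.33e+02]
```

>>> drive_tool --increments '[{"rx": 0, "ry": 0, "x": -35, "y": 13, "z": 0, "rz": -0.09, "jaw": 0.21}, {"rx": 0, "ry": 0, "x": -71, "y": 25, "z": 0, "rz": -0.19, "jaw": 0.21}, {"rx": 0, "ry": 0, "x": -106, "y": 38, "z": 0, "rz": -0.28, "jaw": 0.21}, {"rx": 0, "ry": 0, "x": -142, "y": 50, "z": 0, "rz": -0.38, "jaw": 0.21}, {"rx": 0, "ry": 0, "x": -177, "y": 63, "z": 0, "rz": -0.47, "jaw": 0.21}]'

```text
time_s: 12.37
position: [0.6982, -0.2556, 0.1073]
orientation: [0.399, 0.917, 0.0, -0.001]
force: [1.6, 0.3, 0.7]
width: 0.018
finger_force: 0.0
```

>>> drive_tool --increments '[{"rx": 0, "ry": 0, "x": 0, "y": 0, "z": 10, "rz": 0, "jaw": 0.21}, {"rx": 0, "ry": 0, "x": 0, "y": 0, "z": 20, "rz": 0, "jaw": 0.21}, {"rx": 0, "ry": 0, "x": 0, "y": 0, "z": 20, "rz": 0, "jaw": 0.21}, {"rx": 0, "ry": 0, "x": 0, "y": 0, "z": 20, "rz": 0, "jaw": 0.21}]'

```text
time_s: 12.7
position: [0.696, -0.2523, 0.0859]
orientation: [0.401, 0.916, 0.0, -0.002]
force: [0.1, 1.0, 0.0]
width: 0.0181
finger_force: 0.0
```

```bash
python3 - <<'E'
from h import *
s=snap('wrist'); blues(s)
A=np.array([.659,-.213]); path=bez(A,M-.085*U,M-.03*U,.010); a=path[0][2]
t=[tcp((*A,a),.055,z) for z in (.07,.045,.0345)]+[tcp((*A,a),b,.0345) for b in(.042,.030)]
rows(t+[tcp(c,.0245,.0345) for c in path])
E
```

```text
blue px [314. 136.] 2341 plane [ 0.6573 -0.2117] top [ 0.6585 -0.2127  0.0292]
start [ 6.967000e-01 -2.525000e-01  8.720000e-02  1.327245e+02] t 12.75 F [ 1.3 -0.4  0.6]
-- call
-0.0 -1.0 17.0 rz -0.0 | tcp [ 6.96000e-01 -2.53000e-01  7.00000e-02  1.32945e+02]
-0.0 -1.0 42.0 rz -0.0 | tcp [ 6.96000e-01 -2.53000e-01  4.50000e-02  1.32945e+02]
-0.0 -1.0 53.0 rz -0.0 | tcp [ 6.96000e-01 -2.53000e-01  3.40000e-02  1.32945e+02]
13.0 -1.0 53.0 rz -0.0 | tcp [ 6.88000e-01 -2.44000e-01  3.40000e-02  1.32945e+02]
25.0 -1.0 53.0 rz -0.0 | tcp [ 6.79000e-01 -2.35000e-01  3.40000e-02  1.32945e+02]
-- call
15.0 -0.0 0.0 rz 0.0 | tcp [ 6.69000e-01 -2.24000e-01  3.40000e-02  1.32945e+02]
26.0 -0.0 0.0 rz 0.0 | tcp [ 6.62000e-01 -2.16000e-01  3.40000e-02  1.32759e+02]
36.0 -0.0 0.0 rz 0.01 | tcp [ 6.55000e-01 -2.09000e-01  3.40000e-02  1.32563e+02]
46.0 -0.0 0.0 rz 0.01 | tcp [ 6.48000e-01 -2.02000e-01  3.40000e-02  1.32356e+02]
56.0 -0.0 0.0 rz 0.01 | tcp [ 6.42000e-01 -1.94000e-01  3.40000e-02  1.32137e+02]
-- call
10.0 -0.0 0.0 rz 0.0 | tcp [ 6.35000e-01 -1.87000e-01  3.40000e-02  1.31906e+02]
20
[... 1355 characters left out ...]
 5.2600e-01 -5.7000e-02  3.4000e-02  1.2283e+02]
40.0 -1.0 0.0 rz 0.08 | tcp [ 5.20000e-01 -4.90000e-02  3.40000e-02  1.21431e+02]
50.0 -0.0 0.0 rz 0.11 | tcp [ 5.14000e-01 -4.00000e-02  3.40000e-02  1.19728e+02]
-- call
10.0 -1.0 0.0 rz 0.04 | tcp [ 5.09000e-01 -3.20000e-02  3.40000e-02  1.17594e+02]
20.0 -1.0 0.0 rz 0.09 | tcp [ 5.03000e-01 -2.30000e-02  3.40000e-02  1.14828e+02]
30.0 -2.0 0.0 rz 0.15 | tcp [ 4.98000e-01 -1.50000e-02  3.40000e-02  1.11072e+02]
40.0 -2.0 0.0 rz 0.25 | tcp [ 4.92000e-01 -6.00000e-03  3.40000e-02  1.05647e+02]
51.0 -2.0 0.0 rz 0.39 | tcp [4.870e-01 3.000e-03 3.400e-02 9.714e+01]
-- call
11.0 -5.0 0.0 rz 0.25 | tcp [4.8000e-01 1.3000e-02 3.4000e-02 8.2576e+01]
```

>>> drive_tool --increments '[{"rx": 0, "ry": 0, "x": 0, "y": 0, "z": 18, "rz": 0, "jaw": 0.21}, {"rx": 0, "ry": 0, "x": 0, "y": 0, "z": 40, "rz": 0, "jaw": 0.21}, {"rx": 0, "ry": 0, "x": 0, "y": 0, "z": 52, "rz": 0, "jaw": 0.21}, {"rx": 0, "ry": 0, "x": 11, "y": 0, "z": 52, "rz": 0, "jaw": 0.21}, {"rx": 0, "ry": 0, "x": 22, "y": 0, "z": 52, "rz": 0, "jaw": 0.21}]'

```text
time_s: 13.17
position: [0.6817, -0.237, 0.0351]
orientation: [0.401, 0.916, 0.0, -0.001]
force: [0.5, -0.6, 0.8]
width: 0.0179
finger_force: 0.0
```

```bash
python3 - <<'E'
from h import *
s=snap('wrist'); blues(s); go((.679,-.235,.0345,133))
E
```

```text
blue px [314. 200.] 4301 plane [ 0.6569 -0.2114] top [ 0.6576 -0.2124  0.0289]
t 13.22 pos [ 0.6808 -0.2352  0.0354] yaw 132.8 w 0.0182 tr 0.0220 F [ 1.5  0.3 -1.3]
[ 1.3 -1.2  0.9] [-0.001 -0.004 -0.004]
```

>>> drive_tool --increments '[{"rx": 0, "ry": 0, "x": 7, "y": -1, "z": 1, "rz": 0, "jaw": 0.21}, {"rx": 0, "ry": 0, "x": 16, "y": -1, "z": 1, "rz": 0, "jaw": 0.21}, {"rx": 0, "ry": 0, "x": 26, "y": -1, "z": 1, "rz": 0.01, "jaw": 0.21}, {"rx": 0, "ry": 0, "x": 36, "y": -1, "z": 1, "rz": 0.01, "jaw": 0.21}, {"rx": 0, "ry": 0, "x": 46, "y": -1, "z": 1, "rz": 0.01, "jaw": 0.21}]'

```text
time_s: 13.63
position: [0.6506, -0.2046, 0.0359]
orientation: [0.406, 0.914, -0.0, 0.001]
force: [0.3, -0.5, -0.3]
width: 0.0178
finger_force: 0.1
```

>>> drive_tool --increments '[{"rx": 0, "ry": 0, "x": 10, "y": 0, "z": 0, "rz": 0, "jaw": 0.21}, {"rx": 0, "ry": 0, "x": 20, "y": 0, "z": 0, "rz": 0.01, "jaw": 0.21}, {"rx": 0, "ry": 0, "x": 30, "y": 0, "z": 0, "rz": 0.01, "jaw": 0.21}, {"rx": 0, "ry": 0, "x": 40, "y": 0, "z": 0, "rz": 0.02, "jaw": 0.21}, {"rx": 0, "ry": 0, "x": 50, "y": 0, "z": 0, "rz": 0.02, "jaw": 0.21}]'

```text
time_s: 14.05
position: [0.6168, -0.1674, 0.0357]
orientation: [0.415, 0.91, -0.0, 0.0]
force: [0.8, -1.0, 0.4]
width: 0.0179
finger_force: 0.2
```

>>> drive_tool --increments '[{"rx": 0, "ry": 0, "x": 10, "y": 0, "z": 0, "rz": 0.01, "jaw": 0.21}, {"rx": 0, "ry": 0, "x": 20, "y": 0, "z": 0, "rz": 0.01, "jaw": 0.21}, {"rx": 0, "ry": 0, "x": 30, "y": 0, "z": 0, "rz": 0.02, "jaw": 0.21}, {"rx": 0, "ry": 0, "x": 40, "y": 0, "z": 0, "rz": 0.03, "jaw": 0.21}, {"rx": 0, "ry": 0, "x": 50, "y": 0, "z": 0, "rz": 0.03, "jaw": 0.21}]'

```text
time_s: 14.47
position: [0.5838, -0.1295, 0.0353]
orientation: [0.429, 0.903, -0.0, 0.0]
force: [0.3, -0.2, 0.5]
width: 0.0177
finger_force: 0.2
```

```bash
python3 - <<'E'
from h import *
s=snap('wrist'); blues(s)
st=manip.read_state(); X=R.from_quat(st["orientation"]).as_matrix()[:2,0]; A=np.array(st['position'][:2])+.0245*X
path=bez(A,M-.09*U,M-.03*U,.010)
rows([tcp(c,.0245,.0345) for c in path])
E
```

```text
blue px [317. 221.] 4266 plane [ 0.5682 -0.109 ] top [ 0.5692 -0.1105  0.029 ]
start [ 5.824000e-01 -1.278000e-01  3.480000e-02  1.292802e+02] t 14.5167 F [ 0.2  2.4 -0.8]
-- call
10.0 2.0 0.0 rz -0.11 | tcp [ 5.77000e-01 -1.19000e-01  3.40000e-02  1.35742e+02]
20.0 0.0 0.0 rz -0.1 | tcp [ 5.70000e-01 -1.12000e-01  3.40000e-02  1.34747e+02]
30.0 -1.0 0.0 rz -0.08 | tcp [ 5.62000e-01 -1.05000e-01  3.40000e-02  1.33651e+02]
40.0 -2.0 0.0 rz -0.06 | tcp [ 5.55000e-01 -9.90000e-02  3.40000e-02  1.32438e+02]
50.0 -3.0 0.0 rz -0.03 | tcp [ 5.48000e-01 -9.10000e-02  3.40000e-02  1.31086e+02]
-- call
10.0 -1.0 0.0 rz 0.03 | tcp [ 5.41000e-01 -8.40000e-02  3.40000e-02  1.29571e+02]
20.0 -1.0 0.0 rz 0.06 | tcp [ 5.34000e-01 -7.70000e-02  3.40000e-02  1.27861e+02]
30.0 -1.0 0.0 rz 0.09 | tcp [ 5.28000e-01 -6.90000e-02  3.40000e-02  1.25915e+02]
40.0 -1.0 0.0 rz 0.13 | tcp [ 5.21000e-01 -6.20000e-02  3.40000e-02  1.23682e+02]
50.0 -0.0 0.0 rz 0.17 | tcp [ 5.15000e-01 -5.40000e-02  3.40000e-02  1.21097e+02]
-- call
10.0 -1.0 0.0 rz 0.05 | tcp [ 5.09000e-01 -4.60000e-02  3.40000e-02  1.18078e+02]
20.0 -2.0 0.0 rz 0.11 | tcp [ 5.03000e-01 -3.80000e-02  3.40000e-02  1.14522e+02]
30.0 -2.0 0.0 rz 0.19 | tcp [ 4.98000e-01 -2.90000e-02  3.40000e-02  1.10304e+02]
41.0 -2.0 0.0 rz 0.28 | tcp [ 4.92000e-01 -2.00000e-02  3.40000e-02  1.05283e+02]
51.0 -1.0 0.0 rz 0.38 | tcp [ 4.8800e-01 -1.1000e-02  3.4000e-02  9.9327e+01]
-- call
10.0 -2.0 0.0 rz 0.12 | tcp [ 4.8400e-01 -1.0000e-03  3.4000e-02  9.2367e+01]
21.0 -4.0 0.0 rz 0.26 | tcp [4.8100e-01 9.0000e-03 3.4000e-02 8.4479e+01]
```

>>> drive_tool --increments '[{"rx": 0, "ry": 0, "x": 10, "y": 0.5, "z": 0, "rz": -0.04, "jaw": 0.21}, {"rx": 0, "ry": 0, "x": 20, "y": 0, "z": 0, "rz": -0.06, "jaw": 0.21}, {"rx": 0, "ry": 0, "x": 30, "y": -1, "z": 0, "rz": -0.06, "jaw": 0.21}, {"rx": 0, "ry": 0, "x": 40, "y": -2, "z": 0, "rz": -0.05, "jaw": 0.21}, {"rx": 0, "ry": 0, "x": 50, "y": -3, "z": 0, "rz": -0.03, "jaw": 0.21}]'

```text
time_s: 14.93
position: [0.5497, -0.0927, 0.0352]
orientation: [0.416, 0.909, -0.0, -0.0]
force: [0.6, -0.9, 0.2]
width: 0.018
finger_force: 0.1
```

>>> drive_tool --increments '[{"rx": 0, "ry": 0, "x": 10, "y": -1, "z": 0, "rz": 0.03, "jaw": 0.21}, {"rx": 0, "ry": 0, "x": 20, "y": -1, "z": 0, "rz": 0.06, "jaw": 0.21}, {"rx": 0, "ry": 0, "x": 30, "y": -1, "z": 0, "rz": 0.09, "jaw": 0.21}, {"rx": 0, "ry": 0, "x": 40, "y": -1, "z": 0, "rz": 0.13, "jaw": 0.21}, {"rx": 0, "ry": 0, "x": 50, "y": 0, "z": 0, "rz": 0.17, "jaw": 0.21}]'

```text
time_s: 15.35
position: [0.5168, -0.055, 0.0353]
orientation: [0.492, 0.871, -0.0, -0.0]
force: [-0.1, 0.1, -0.1]
width: 0.0177
finger_force: 0.1
```

```bash
python3 - <<'E'
from h import *
s=snap('wrist'); blues(s)
go((.515,-.054,.0345,121.1),(.509,-.046,.0345,118),(.503,-.038,.0345,114.5),(.498,-.029,.0345,110.3),(.492,-.02,.0345,105.3),(.488,-.011,.0345,99.3))
E
```

```text
blue px [317. 221.] 4281 plane [ 0.5039 -0.0325] top [ 0.5046 -0.0338  0.0293]
t 15.40 pos [ 0.5154 -0.0534  0.0348] yaw 120.9 w 0.0180 tr 0.0220 F [-0.4  1.4 -1.8]
[-0.3 -0.6  0.3] [-0.001 -0.002 -0.003]
[ 9.6 -1.6  0.3] [-0.001 -0.002  0.051]
[19.6 -2.7  0.4] [-0.001 -0.002  0.113]
[29.9 -2.3  0.4] [-0.002 -0.002  0.186]
[40.7 -2.8  0.4] [-0.002 -0.002  0.273]
[50.4 -1.7  0.4] [-0.002 -0.002  0.378]
```

>>> drive_tool --increments '[{"rx": 0, "ry": 0, "x": 10, "y": -1, "z": 0, "rz": 0.05, "jaw": 0.21}, {"rx": 0, "ry": 0, "x": 20, "y": -2, "z": 0, "rz": 0.11, "jaw": 0.21}, {"rx": 0, "ry": 0, "x": 30, "y": -2, "z": 0, "rz": 0.19, "jaw": 0.21}, {"rx": 0, "ry": 0, "x": 41, "y": -2, "z": 0, "rz": 0.28, "jaw": 0.21}, {"rx": 0, "ry": 0, "x": 51, "y": -1, "z": 0, "rz": 0.38, "jaw": 0.21}]'

```text
time_s: 15.82
position: [0.4898, -0.0122, 0.0353]
orientation: [0.648, 0.762, -0.0, -0.0]
force: [0.2, -0.5, 0.4]
width: 0.0179
finger_force: 0.1
```

>>> drive_tool --increments '[{"rx": 0, "ry": 0, "x": 10, "y": -2, "z": 0, "rz": 0.11, "jaw": 0.21}, {"rx": 0, "ry": 0, "x": 20, "y": -4, "z": 0, "rz": 0.23, "jaw": 0.21}, {"rx": 0, "ry": 0, "x": 25, "y": -4, "z": 0, "rz": 0.33, "jaw": 0.21}]'

```text
time_s: 16.07
position: [0.4814, 0.0124, 0.0352]
orientation: [0.765, 0.644, -0.0, -0.0]
force: [-0.1, 0.1, -0.6]
width: 0.0178
finger_force: 0.1
```

```bash
python3 - <<'E'
from h import *
s=snap('wrist'); blues(s); save('w6',s['image'])
rows([tcp((*(M+k*U),80.),.0245,.0345) for k in (-.025,-.015,-.005,0.005)])
E
```

```text
blue px [315.  12.] 1717 plane [0.4987 0.1195] top [0.4987 0.1205 0.0286]
blue px [317. 221.] 4288 plane [0.4854 0.038 ] top [0.4851 0.037  0.0292]
start [4.81400e-01 1.28000e-02 3.51000e-02 7.99664e+01] t 16.1167 F [-0.5 -0.   1.1]
-- call
6.0 -2.0 1.0 rz -0.0 | tcp [4.8e-01 1.9e-02 3.4e-02 8.0e+01]
16.0 -2.0 1.0 rz -0.0 | tcp [4.82e-01 2.90e-02 3.40e-02 8.00e+01]
26.0 -2.0 1.0 rz -0.0 | tcp [4.84e-01 3.90e-02 3.40e-02 8.00e+01]
36.0 -2.0 1.0 rz -0.0 | tcp [4.86e-01 4.90e-02 3.40e-02 8.00e+01]
```

View pics/w6.png

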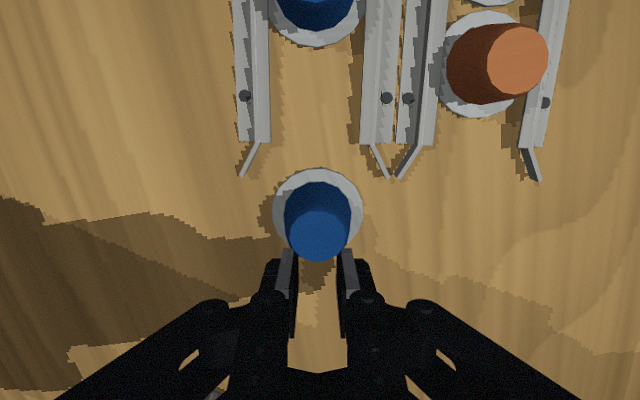

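Capsule A at (317,215) is lined up with the lane mouth, lips at (270,143) and (360,143). Capsule C stands inside at (316,10). I push on, slowing down as the row closes.

>>> drive_tool --increments '[{"rx": 0, "ry": 0, "x": 9, "y": -1, "z": 0, "rz": 0, "jaw": 0.21}, {"rx": 0, "ry": 0, "x": 18, "y": -1, "z": 0, "rz": 0, "jaw": 0.21}, {"rx": 0, "ry": 0, "x": 27, "y": -1, "z": 0, "rz": 0, "jaw": 0.21}, {"rx": 0, "ry": 0, "x": 35, "y": -1, "z": 0, "rz": 0, "jaw": 0.21}, {"rx": 0, "ry": 0, "x": 42, "y": -1, "z": 0, "rz": 0, "jaw": 0.21}]'

```text
time_s: 16.53
position: [0.4886, 0.054, 0.0353]
orientation: [0.763, 0.647, 0.0, 0.0]
force: [-1.1, 0.2, 0.3]
width: 0.018
finger_force: 0.1
```

>>> drive_tool --increments '[{"rx": 0, "ry": 0, "x": 4, "y": 0, "z": 0, "rz": 0, "jaw": 0.21}, {"rx": 0, "ry": 0, "x": 8, "y": 0, "z": 0, "rz": 0, "jaw": 0.21}, {"rx": 0, "ry": 0, "x": 12, "y": 0, "z": 0, "rz": 0, "jaw": 0.21}, {"rx": 0, "ry": 0, "x": 15, "y": 0, "z": 0, "rz": 0, "jaw": 0.21}, {"rx": 0, "ry": 0, "x": 18, "y": 0, "z": 0, "rz": 0, "jaw": 0.21}]'

```text
time_s: 16.95
position: [0.4913, 0.071, 0.0353]
orientation: [0.763, 0.646, -0.0, 0.0]
force: [0.5, 0.1, 1.2]
width: 0.0178
finger_force: 0.1
```

```bash
python3 - <<'E'
from h import *
s=snap('wrist'); blues(s)
go(tcp((*(M+.0375*U),80.),.0245,.0345))
E
```

```text
blue px [319.  21.] 3169 plane [0.509  0.1751] top [0.5099 0.1757 0.0291]
blue px [316. 119.] 4357 plane [0.5021 0.1397] top [0.502  0.139  0.0295]
blue px [317. 221.] 4270 plane [0.4953 0.0964] top [0.495  0.0947 0.0288]
t 17.00 pos [0.4914 0.0713 0.0353] yaw 80.5 w 0.0181 tr 0.0220 F [-0.2  0.3  0.3]
[ 9.3 -1.7  0.8] [ 0.   -0.    0.01]
```

>>> drive_tool --increments '[{"rx": 0, "ry": 0, "x": 1.5, "y": 0, "z": 0, "rz": 0, "jaw": 0.21}, {"rx": 0, "ry": 0, "x": 3, "y": 0, "z": 0, "rz": 0, "jaw": 0.21}, {"rx": 0, "ry": 0, "x": 4.5, "y": 0, "z": 0, "rz": 0, "jaw": 0.21}, {"rx": 0, "ry": 0, "x": 6, "y": 0, "z": 0, "rz": 0, "jaw": 0.21}, {"rx": 0, "ry": 0, "x": 7, "y": 0, "z": 0, "rz": 0, "jaw": 0.21}]'

```text
time_s: 17.42
position: [0.4924, 0.0778, 0.0353]
orientation: [0.763, 0.646, 0.0, 0.0]
force: [-0.3, -0.0, 0.2]
width: 0.018
finger_force: 0.1
```

```bash
python3 - <<'E'
from h import *
s=snap('wrist'); blues(s)
go(tcp((*(M+.0375*U),80.),.0245,.0345))
E
```

```text
blue px [319.  21.] 3172 plane [0.5102 0.1819] top [0.511  0.1826 0.0292]
blue px [316. 119.] 4351 plane [0.5033 0.1465] top [0.5031 0.1459 0.0292]
blue px [317. 221.] 4267 plane [0.4964 0.1032] top [0.4962 0.1025 0.029 ]
t 17.47 pos [0.4924 0.0779 0.0353] yaw 80.5 w 0.0179 tr 0.0220 F [ 0.2 -0.  -0.2]
[ 2.7 -1.6  0.8] [ 0.   -0.    0.01]
```

>>> drive_tool --increments '[{"rx": 0, "ry": 0, "x": 0.7, "y": 0, "z": 0, "rz": 0, "jaw": 0.21}, {"rx": 0, "ry": 0, "x": 1.4, "y": 0, "z": 0, "rz": 0, "jaw": 0.21}, {"rx": 0, "ry": 0, "x": 2, "y": 0, "z": 0, "rz": 0, "jaw": 0.21}]'

```text
time_s: 17.72
position: [0.4927, 0.0797, 0.0353]
orientation: [0.763, 0.646, 0.0, 0.0]
force: [0.4, 0.5, -0.6]
width: 0.0181
finger_force: 0.1
```

>>> drive_tool --increments '[{"rx": 0, "ry": 0, "x": 0.5, "y": 0, "z": 0, "rz": 0, "jaw": 0.21}, {"rx": 0, "ry": 0, "x": 1, "y": 0, "z": 0, "rz": 0, "jaw": 0.21}]'

```text
time_s: 17.88
position: [0.4929, 0.0807, 0.0353]
orientation: [0.763, 0.646, -0.0, 0.0]
force: [-0.6, -0.8, 0.5]
width: 0.0181
finger_force: 0.1
```

```bash
python3 - <<'E'
from h import *
s=snap('wrist'); blues(s); save('w7',s['image'])
go()
E
```

```text
blue px [319.  21.] 3175 plane [0.5107 0.1848] top [0.5118 0.1854 0.0293]
blue px [316. 119.] 4353 plane [0.5038 0.1495] top [0.5037 0.1486 0.0291]
blue px [317. 221.] 4271 plane [0.4969 0.1061] top [0.4966 0.1055 0.0288]
t 17.93 pos [0.4929 0.0808 0.0353] yaw 80.5 w 0.0181 tr 0.0220 F [ 0.2 -0.3  0.2]
```

View pics/w7.png

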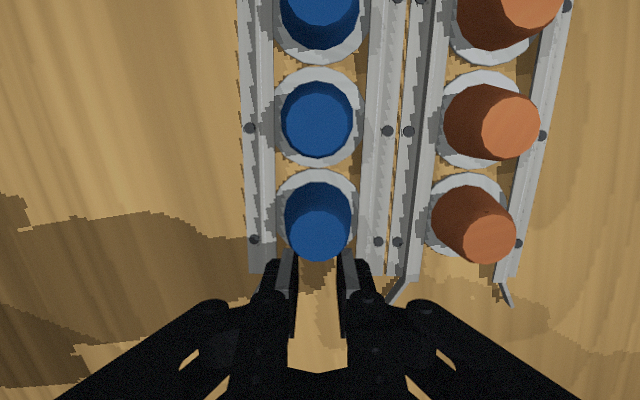

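The blue row at (318,20), (316,118) and (317,215) is closed up and nearly level with the copper row. I keep nudging until contact with the stop registers.

>>> drive_tool --increments '[{"rx": 0, "ry": 0, "x": 0.5, "y": 0, "z": 0, "rz": 0, "jaw": 0.21}, {"rx": 0, "ry": 0, "x": 1, "y": 0, "z": 0, "rz": 0, "jaw": 0.21}]'

```text
time_s: 18.1
position: [0.4931, 0.0816, 0.0353]
orientation: [0.763, 0.646, 0.0, 0.0]
force: [0.2, 0.1, -0.1]
width: 0.018
finger_force: 0.1
```

>>> drive_tool --increments '[{"rx": 0, "ry": 0, "x": 0.5, "y": 0, "z": 0, "rz": 0, "jaw": 0.21}, {"rx": 0, "ry": 0, "x": 1, "y": 0, "z": 0, "rz": 0, "jaw": 0.21}]'

```text
time_s: 18.27
position: [0.4932, 0.0827, 0.0353]
orientation: [0.763, 0.646, -0.0, 0.0]
force: [-0.2, -0.5, -0.2]
width: 0.0178
finger_force: 0.1
```

```bash
python3 - <<'E'
from h import *
s=snap('wrist'); blues(s)
st=manip.read_state(); print(st['position'],st['force'].round(2),st['finger_force'],st['tau'].round(2))
E
```

```text
blue px [319.  21.] 3173 plane [0.5111 0.1868] top [0.5119 0.1873 0.0292]
blue px [316. 119.] 4352 plane [0.5041 0.1514] top [0.5039 0.1507 0.0296]
blue px [317. 221.] 4271 plane [0.4972 0.1081] top [0.4969 0.1072 0.0291]
[0.4932402  0.08275964 0.03531354] [ 0.55 -0.25  1.02] 0.09883371101750527 [-1.000e-02 -4.187e+01 -2.475e+01  3.000e-02 -0.000e+00 -1.000e-02]
```

>>> drive_tool --increments '[{"rx": 0, "ry": 0, "x": 0.5, "y": 0, "z": 0, "rz": 0, "jaw": 0.21}, {"rx": 0, "ry": 0, "x": 1, "y": 0, "z": 0, "rz": 0, "jaw": 0.21}]'

```text
time_s: 18.48
position: [0.4934, 0.0837, 0.0353]
orientation: [0.763, 0.646, -0.0, -0.0]
force: [0.5, -0.3, 0.3]
width: 0.0179
finger_force: 0.1
```

>>> drive_tool --increments '[{"rx": 0, "ry": 0, "x": 0.5, "y": 0, "z": 0, "rz": 0, "jaw": 0.21}, {"rx": 0, "ry": 0, "x": 1, "y": 0, "z": 0, "rz": 0, "jaw": 0.21}]'

```text
time_s: 18.65
position: [0.4936, 0.0845, 0.0353]
orientation: [0.763, 0.646, -0.0, 0.0]
force: [-0.9, -2.5, 0.5]
width: 0.0183
finger_force: 1.2
```

```bash
python3 - <<'E'
from h import *
s=snap('wrist'); blues(s)
for u,v in ((480,119),(467,215)): pass
m=cv2.inRange(cv2.cvtColor(s["image"],cv2.COLOR_RGB2HSV),(3,110,60),(12,230,255)); n,l,st,c=cv2.connectedComponentsWithStats(m)
for i in range(1,n):
    if st[i,4]>500:
        ys,xs=np.nonzero(l==i); P=np.array([(lambda r,o,d:o+r*d)(*ray(s,a,b),s["depth"][b,a]) for a,b in zip(xs,ys)])
        t=P[P[:,2]>P[:,2].max()-.005]; q=((t.max(0)+t.min(0))/2)
        print("copper",c[i].round(),q.round(4),"along",((q[:2]-M)@U*1000).round(1))
go()
E
```

```text
blue px [319.  22.] 3317 plane [0.5113 0.1883] top [0.5123 0.1886 0.0293]
blue px [316. 121.] 4354 plane [0.5043 0.1526] top [0.5041 0.1519 0.0294]
blue px [317. 222.] 4271 plane [0.4974 0.1095] top [0.4971 0.1087 0.0291]
copper [501.  25.] [0.5066 0.1646 0.1555] along 98.2
copper [490. 132.] [0.5066 0.1646 0.1555] along 98.2
copper [473. 233.] [0.5066 0.1646 0.1555] along 98.2
t 18.70 pos [0.4936 0.0845 0.0354] yaw 80.6 w 0.0179 tr 0.0220 F [-0.3 -2.   0.8]
```

The finger force jumped to 1.2 N and the capsules stopped moving, so the row is against the stop. Backing off.

>>> drive_tool --increments '[{"rx": 0, "ry": 0, "x": -3, "y": 0, "z": 0, "rz": 0, "jaw": 0.21}, {"rx": 0, "ry": 0, "x": -12, "y": 0, "z": 0, "rz": 0, "jaw": 0.21}, {"rx": 0, "ry": 0, "x": -30, "y": 0, "z": 0, "rz": 0, "jaw": 0.21}, {"rx": 0, "ry": 0, "x": -50, "y": 0, "z": -25, "rz": 0, "jaw": 0.21}, {"rx": 0, "ry": 0, "x": -65, "y": 0, "z": -60, "rz": 0, "jaw": 0.21}]'

```text
time_s: 19.12
position: [0.4795, 0.0196, 0.0928]
orientation: [0.763, 0.646, -0.002, -0.003]
force: [0.6, -0.4, 1.1]
width: 0.0182
finger_force: 0.0
```

>>> drive_tool --increments '[{"rx": 0, "ry": 0, "x": -20, "y": 0, "z": -30, "rz": 0, "jaw": 0.21}, {"rx": 0, "ry": 0, "x": -30, "y": 0, "z": -60, "rz": 0, "jaw": 0.21}, {"rx": 0, "ry": 0, "x": -30, "y": 0, "z": -80, "rz": 0, "jaw": 0.21}, {"rx": 0, "ry": 0, "x": -30, "y": 0, "z": -80, "rz": 0, "jaw": 0.21}, {"rx": 0, "ry": 0, "x": -30, "y": 0, "z": -80, "rz": 0, "jaw": 0.21}]'

```text
time_s: 19.53
position: [0.4786, -0.0099, 0.1764]
orientation: [0.763, 0.646, 0.001, 0.001]
force: [0.2, 0.1, -1.4]
width: 0.0182
finger_force: 0.0
```

```bash
python3 - <<'E'
from h import *
s=snap('wrist'); blues(s); save('w8',s['image']); go()
E
```

```text
blue px [315.  40.] 1344 plane [0.4968 0.1056] top [0.4973 0.1062 0.0292]
t 19.58 pos [ 0.4776 -0.0094  0.1749] yaw 80.5 w 0.0179 tr 0.0220 F [-0.6  0.2 -0.2]
```

View pics/w8.png

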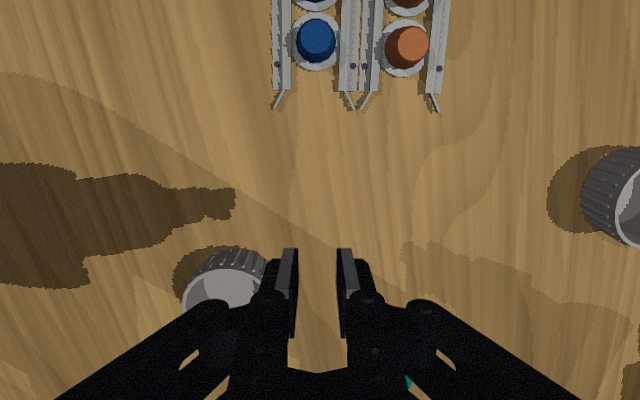

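The last blue capsule stands at (315,40), level with its copper neighbour at (406,46). I confirm the closed row with the fixed cameras.

```bash
python3 - <<'E'
from h import *
for n in("top","scene"):
    s=snap(n)
    for nm,lo,hi in(("blue",(100,100,25),(135,255,255)),("copper",(3,120,70),(12,200,255))):
        m=cv2.inRange(cv2.cvtColor(s["image"],cv2.COLOR_RGB2HSV),lo,hi); k,l,st,c=cv2.connectedComponentsWithStats(m)
        for i in range(1,k):
            p=onplane(s,*c[i],.018)[:2]-M
            if st[i,4]>25 and -.05<p@U<.2 and abs(p@np.array([-U[1],U[0]]))<.1: print(n,nm,c[i].round(1),st[i,4],"along %.1f side %.1f"%(p@U*1000,p@np.array([-U[1],U[0]])*1000))
E
```

```text
top copper [174.  191.1] 147 along 125.4 side -73.3
top copper [194.3 195.6] 153 along 79.6 side -71.5
top copper [215.1 199.2] 153 along 33.1 side -71.6
scene blue [396.6 238.1] 121 along 37.5 side -3.7
scene blue [409.8 251.1] 125 along 82.5 side -2.8
scene blue [423.  264.8] 137 along 126.9 side -3.1
scene copper [374.3 252.8] 130 along 33.3 side -74.3
scene copper [387.1 267.2] 132 along 79.4 side -75.0
scene copper [400.6 282.1] 143 along 125.3 side -75.5
```

```bash
python3 -c "
from station import manip
print(manip.finish_job())"
```

```text
the job is handed in; nothing more can be done
None
```

All three blue capsules stand in the empty rail as one closed-up row against the back stop, pushed in gently with the fingertips, and the job is handed in at about 20 s of robot time.

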